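# Spring the clip bar out of the tube rotator with the forked key

### The job

The mixing is over: with the forked key, push the clip bar's sprung idler pin in by its collar, sideways, just far enough to leave its bore and lift that end of the bar out over the top of the lug, feeling your way gently so that neither the pin nor the bearings are strained. Lay the key back on the bench, draw the bar's square tang out of the drive and set the bar down, tubes up, in the steel tray. Leave everything else on the bench alone.

Things in the scene. Friction and masses are not known exactly. Their poses are not given: they have to be found in the camera images.
- rotator: Tube rotator, fixed: cream base 110 (x) x 340 (y) x 16 mm; at its -y end a motor housing 141 mm high (y -170 to -102 mm), at its +y end an aluminium idler lug 36 mm wide (x), 12 mm thick (y 110 to 122), its flat top 103.5 mm above the bench. Origin at the centre of the underside; x to its back, y from drive to lug, z up. The bar's axis runs along y, 95 mm above the bench.
- bore (a point): Centre of the mouth of the blind round bore (7 mm diameter, 7 mm deep) in the inner (-y) face of the idler lug; 8.5 mm of lug height above this point. Axes as the rotator's.
- socket (a point): Centre of the mouth of the square drive socket (10 x 10 mm, 9.5 mm deep, opening towards +y) in the 30 x 30 mm drive hub. Axes as the rotator's.
- clip_bar: Loose aluminium clip bar, 16 (x) x 180 (y) x 14 mm, 0.16 kg, origin at its centre, axes as the rotator's at the start. Clips on top hold microtubes lying crosswise (21 mm to either side, to 23 mm above the origin); grip it at its bare middle, y -34 to +34 mm. At -y a steel tang 8 x 8 mm, 10 mm long, sits 9 mm deep in the drive socket; at +y the sprung idler pin.
- tang (a point): Tip of the square tang, at (0, -100, 0) mm of the bar. While the pin is in its bore the bar can shift along its axis less than 8 mm, which does not free the tang; with the idler end lifted clear of the lug it draws out towards +y.
- collar (a point): Centre of the outer (+y) face of the idler pin's collar (14 mm diameter, 3 mm thick), at (0, 100, 0) mm of the bar with the pin out. Beyond it the bare 5 mm pin crosses a 10 mm gap to the lug. The pin slides 6.2 mm towards -y against a spring: 3 N to start it, 8 to 8.5 N where the tip leaves the bore, 9.2 N at the hard stop; a few N more strain it. Let go, it springs out.
- pin_tip (a point): Flat tip of the idler pin, 16 mm beyond the collar's face: (0, 116, 0) mm of the bar with the pin out, 6 mm deep in the bore; lifted with its tip still in the bore it jams. Lifted out over the lug, the pin can be parked on the lug's flat top, between two lips 3 mm high along its front and back edges (x 14 to 18 mm either way).
- fork: Forked key, 70 g, lying on its edge: grey handle 80 x 16 (y) x 19 mm high (x -50 to 30 mm), then a steel blade 4 mm thick (y), 19 mm high, ending in two tines one above the other, 26 mm long, slot 9 mm high between them (14 at the flared mouth). Origin on the underside, below the place to grip; x towards the tines (tips at x 91), z up.
- crotch (a point): Bottom of the fork's slot, on its mid-line, at (65, 0, 9.5) mm of the fork; same axes.
- tray: Steel tray, fixed, 150 (x) x 300 (y) mm outside, 22 mm high, floor and walls 3 mm thick, open on top. Origin at the centre of its underside, y along its length.
- marker: Marker pen, 140 x 12 mm, lying on the bench; leave it.
- amber_bottle: Small amber bottle, 42 mm diameter, 85 mm high, origin under its centre; leave it.
- wash_bottle: White bottle, 52 mm diameter, 115 mm high, origin under its centre; leave it.
- well_plate: White 96-well plate, 86 x 128 x 14 mm, origin under its centre; leave it.
- tube_box: White and dark-blue box of small tubes, 105 x 75 x 51 mm, origin under its centre; leave it.
- tip_box: Lilac pipette-tip box, 120 x 85 x 67 mm, origin under its centre; leave it.
- pipette: Pipette lying on the bench, 240 mm long along its x, 33 mm high; leave it.

How it is judged:
By the outcome, as a careful person would: the job done as asked, in the order asked, and still so for the second after the job is handed in, with the robot touching nothing.
It also fails if it takes over 72 s, if anything falls off the work surface, if the arm or the gripper's body presses on something with over 40 N, if the wrist force passes 120 N, or if a joint passes its speed limit or range.

### The arm

A 6-joint arm with a two-finger parallel gripper is mounted at the origin on the work surface. World frame = base frame: x ahead of the robot, y to its left, z up, the work surface at z = 0. Lengths are in m, angles in rad, forces in N, time in s.
With the tool pointing down it reaches from about 0.35 to 0.775 m from the base axis. Payload 5.5 kg.
Tool frame: the origin (TCP) lies midway between the tips of the shut fingers; the grasp point (between the pads) lies 19 mm behind it; z points along the fingers, y is the line along which they close (so a half turn about z gives the same grasp; the last joint's range is limited). The gripper opens to 85 mm and grips with 20 to 120 N. Pads are 22 mm wide; open, the fingers measure 114 mm over their backs; the gripper's body (76 mm by 85 mm) begins 54 mm behind the grasp point. The pads swing forward as they close: fully open they stand 13 mm farther back than shut.
Start: joints at [1.168, 0.313, 0.046, 1.304, 0, 1.431], TCP at [0.149, 0.555, 0.231] pointing down, gripper open.
Joint ranges: [-2.76, 2.76], [-0.86, 1.69], [-1.03, 1.26], [-2.2, 2.34], [-1.47, 1.5], [-3.14, 3.14]. Speed limits (rad/s): [2.57, 2.57, 3.14, 3.14, 3.14, 3.14].

### API

Orientations are given as a unit quaternion [w, x, y, z].
In Python, from workcell import env gives the robot as it stands. The module is installed in compiled form; this text tells all that it offers.
- The arm moves only by the tool servo_tool, never from a script. Its argument "increments" is a list of rows, each an object of numbers: "grip": the closure, from 0 (fully open) to 1 (shut); "x", "y", "z": the shift along the tool's x, y, z in mm; "roll": the turn about the tool's z in degrees. In form: [{"grip": .., "x": .., "y": .., "z": .., "roll": ..}, ...]. A call has 1 to 5 rows; each row shifts and turns the commanded pose from where the row before left it, along the tool's axes as they then stand; what a row does not reach is not made up. A row lasts 1/12 s, in which the tool goes at most 41.7 mm and 7.16 degrees, less where a joint would pass 70% of its speed; a pose out of reach is approached as far as the arm can. A call is refused whole if a number of a shift passes 41.7 or a number of a turn 7.16, either way. A call with a gripper value outside its range is refused whole. The fingers move at their own pace and stop on an object; "grip_force" is the grip in N (left out, the last holds). Time passes only in rows, so rows that do not move let the fingers close. It gives the time, the measured TCP pose, the force, the opening and the grip force at its end, in the units of the state.
- env.get_state(): the state, without advancing time (a new reading comes with each control period).
- env.read_camera(name): name is "scene" or "side" or "wrist"; returns the picture (480x640x3 uint8, red, green, blue); there is no depth.
- env.get_calibration(name): a dict with "vertical_fov" (degrees; the focal length in pixels is half the picture's height over the tangent of half this angle, whatever the lens; pixels are square), "cx", "cy" (the principal point, pixels), "rvec" (rotation vector, rad) and "tvec" (3), from world to camera coordinates, as OpenCV has them; the wrist camera has in their place "tool_from_camera" (4x4, takes a point from camera to tool coordinates, whose origin is the TCP and whose axes are the flange's). Camera axes: x right, y down, z forward; pixel columns grow to the right and rows downward; lengths in m; the calibration is good to about 2 mm. A picture is of the moment at which its call begins: read the wrist's pose just before it. get_calibration takes no time and is no camera call.
- env.hand_in(): hands the job in; it is judged then, once.
The state is a dict: "clock": time; "joint_pos": joint angles; "qvel": joint speeds; "tau": joint torques, N m; "tcp_pos": TCP position; "orientation": TCP orientation; "wrist_force": force on the tool from outside, world axes, zero at the start; "ft_torque": the same for the moment, N m; "finger_gap": finger opening in m; "grip_force": force on a finger pad.
Only numpy, scipy, OpenCV 4.12 (cv2) and the standard library are available. Lean on these libraries where they do the work, as an engineer would, in place of code of your own. Each camera call takes 0.05 s, during which the arm holds its last target. There are 200 camera calls.

## Working session

There is one attempt and no reset: what is moved stays moved. The work goes in short steps, Python scripts to look and compute and a tool call to move; the robot and the scene stay as the last step left them, time stands still between calls to the robot, and variables do not carry over. Pictures are saved under pics/ and viewed, at most 10 in all, crops included, and the job is handed in when it is done.

Besides the shell and the picture viewer there is one more tool, called after "Emit:" by a JSON object that holds its "name" and its "arguments". servo_tool: Moves the arm, as the interface text tells. Its arguments: {"type":"object","properties":{"increments":{"type":"array"},"grip_force":{"type":"number"}},"required":["increments"]}

```bash
mkdir -p pics
cat > h.py <<'E'
import numpy as np,cv2
from scipy.spatial.transform import Rotation as R
from workcell import env
def cam(n):
    c=env.get_calibration(n); f=240/np.tan(np.radians(c['vertical_fov'])/2)
    K=np.array([[f,0,c['cx']],[0,f,c['cy']],[0,0,1.]])
    if 'rvec' in c:
        M=cv2.Rodrigues(np.array(c['rvec'],float))[0]; t=np.array(c['tvec'],float).ravel()
    else:
        s=env.get_state(); T=np.eye(4); w,x,y,z=s['orientation']
        T[:3,:3]=R.from_quat([x,y,z,w]).as_matrix(); T[:3,3]=s['tcp_pos']
        T=np.linalg.inv(T@np.array(c['tool_from_camera'])); M=T[:3,:3]; t=T[:3,3]
    return K,M,t
def ray(C,u,v):
    K,M,t=C; d=M.T@np.linalg.inv(K)@[u,v,1.]; return -M.T@t,d
def onz(C,u,v,z):
    o,d=ray(C,u,v); return o+d*(z-o[2])/d[2]
def tri(*a):
    A=0;b=0
    for C,u,v in a:
        o,d=ray(C,u,v); d=d/np.linalg.norm(d); P=np.eye(3)-np.outer(d,d); A=A+P; b=b+P@o
    return np.linalg.solve(A,b)
def proj(C,p):
    K,M,t=C; q=K@(M@np.array(p,float)+t); return q[:2]/q[2]
def snap(n,f):
    C=cam(n); im=env.read_camera(n); cv2.imwrite('pics/'+f,im[:,:,::-1]); np.savez('pics/'+f+'.npz',K=C[0],M=C[1],t=C[2]); return C,im
def load(f):
    z=np.load('pics/'+f+'.npz'); return (z['K'],z['M'],z['t']),cv2.imread('pics/'+f)
E
python3 -c "
from h import *
for n in ['scene','side','wrist']:
    C,_=snap(n,n+'0.png'); print(n,-C[1].T@C[2],C[1][2],C[0][0,0])
s=env.get_state();print(s)
"
```

```text
scene [1.35634684 0.33801955 0.96960455] [-0.64740146 -0.28173276 -0.70816524] 450.192283944513
side [ 0.40085894 -1.15932386  0.89527457] [ 0.10135709  0.81789719 -0.56636643] 495.1712641675956
wrist [0.07365798 0.57539891 0.37383244] [ 0.2943421  -0.08070501 -0.95228642] 356.0571711680216
{'clock': 0.15, 'joint_pos': array([ 1.16834913e+00,  3.13867296e-01,  4.52612732e-02,  1.30362139e+00,
       -2.02453044e-05,  1.43122759e+00]), 'qvel': array([-0.00036891, -0.00476123,  0.00366618,  0.00074984,  0.00100118,
        0.00027192]), 'tau': array([ 2.15071428e-03, -4.81066632e+01,  2.98814160e+01,  1.39630938e-02,
       -1.09415412e-04,  1.14040685e-05]), 'tcp_pos': array([0.14926685, 0.55489182, 0.23060003]), 'orientation': array([-1.81799598e-04,  1.31061051e-01,  9.91374041e-01, -6.92136507e-04]), 'wrist_force': array([-0.15779196, -0.36232198,  0.1364494 ]), 'ft_torque': array([-0.01951141, -0.00632167,  0.022924  ]), 'grip_force': 0.0, 'finger_gap': 0.0855011514104866}
```

View pics/scene0.png

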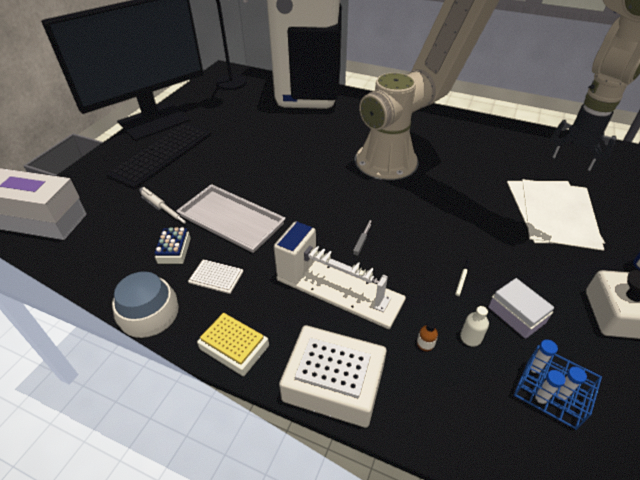

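View pics/side0.png

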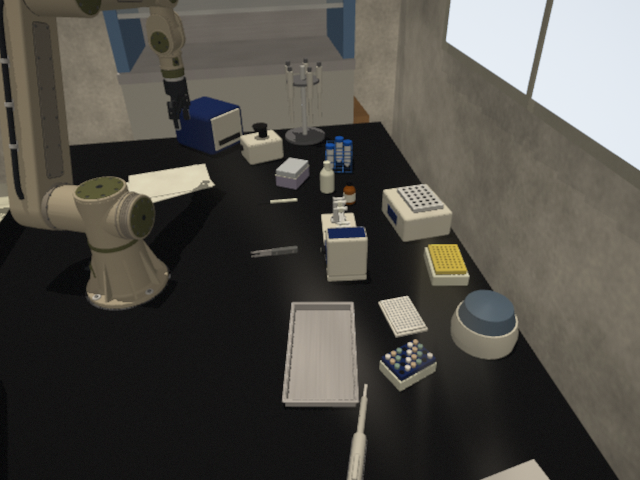

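The scene shows the tray at (232,217), the motor housing at (295,250), the lug at (381,291) and the fork at (362,238). The side view has the fork at (275,251). I'll enlarge both crops.

```bash
python3 -c "
from h import *
S,a=load('scene0.png');D,b=load('side0.png')
c1=cv2.resize(a[205:335,260:420],None,fx=4.9,fy=4.5,interpolation=3)[:,:784]
c1=cv2.resize(a[210:330,262:422],(600,450),interpolation=3)
c2=cv2.resize(b[190:290,240:380],(630,450),interpolation=3)
c=np.vstack([c1[:, :600][:300*0+450],]) 
out=np.zeros((600,800,3),np.uint8); out[:300,:400]=cv2.resize(a[215:335,262:422],(400,300),interpolation=3)
out[:300,400:]=cv2.resize(b[180:285,240:380],(400,300),interpolation=3)
out[300:,:400]=cv2.resize(a[180:255,170:290],(400,300)); out[300:,400:]=cv2.resize(cv2.imread('pics/wrist0.png'),(400,300))
cv2.imwrite('pics/crop0.png',out)
f=tri((S,362,238),(D,275,251));print('fork',f)
for p in [(370,222),(357,251)]: print('fork end scene',onz(S,*p,.01))
for p in [(252,253),(297,249)]: print('fork end side',onz(D,*p,.01))
for p in [(275,278),(390,325),(405,297)]: print('base',onz(S,*p,.016 if p[0]!=275 else 0))
for p in [(178,208),(210,187),(284,219),(256,248)]: print('tray',onz(S,*p,.022))
"
```

```text
fork [0.42647006 0.06153506 0.01237553]
fork end scene [0.34820553 0.05936465 0.01      ]
fork end scene [0.48190391 0.06568581 0.01      ]
fork end side [0.35635222 0.06736943 0.01      ]
fork end side [0.49321902 0.06456337 0.01      ]
base [ 0.66194574 -0.11187691  0.        ]
base [0.6953234  0.23318277 0.016     ]
base [0.59482569 0.24309224 0.016     ]
tray [ 0.54188241 -0.52302595  0.022     ]
tray [ 0.41021711 -0.4892138   0.022     ]
tray [ 0.45399543 -0.18778298  0.022     ]
tray [ 0.5984313  -0.20592963  0.022     ]
```

View pics/crop0.png

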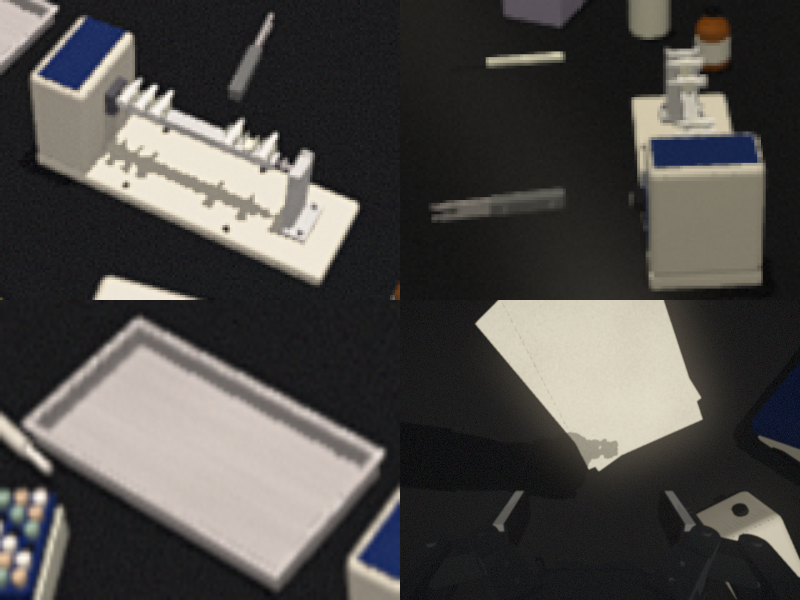

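Fork: tines point towards the robot, with the grip point near (0.438, 0.065). The rotator's yaw is about -5.6° with its origin near (0.628, 0.067). The tray centre is about (0.50, -0.35). I'll move over the fork.

Emit:
{"name": "servo_tool", "arguments": {"increments": [{"x": -29, "y": -28.4}, {"x": -29, "y": -28.4}, {"x": -29, "y": -28.4}, {"x": -29, "y": -28.4}, {"x": -29, "y": -28.4}]}}

```text
invalid input at $.increments[0]: expected keys grip, x, y, z, roll
```

Emit:
{"name": "servo_tool", "arguments": {"increments": [{"x": -29, "y": -28.4}, {"x": -29, "y": -28.4}, {"x": -29, "y": -28.4}, {"x": -29, "y": -28.4}, {"x": -29, "y": -28.4}]}}

```text
invalid input at $.increments[0]: expected keys grip, x, y, z, roll
```

Emit:
{"name": "servo_tool", "arguments": {"increments": [{"x": -29, "y": -28.4}, {"x": -29, "y": -28.4}, {"x": -29, "y": -28.4}, {"x": -29, "y": -28.4, "roll": -7}, {"roll": -7, "z": 20}]}}

```text
invalid input at $.increments[0]: expected keys grip, x, y, z, roll
```

```bash
python3 -c "
from h import *
C,im=snap('wrist','w1.png'); s=env.get_state();print(s['tcp_pos'],s['joint_pos'],R.from_quat(np.roll(s['orientation'],-1)).as_matrix()[:2,0])
"
```

```text
[0.14927944 0.55497665 0.23076535] [ 1.16838340e+00  3.13717207e-01  4.54566085e-02  1.30364737e+00
 -1.31089009e-05  1.43121824e+00] [-0.96565729  0.25981914]
```

View pics/w1.png

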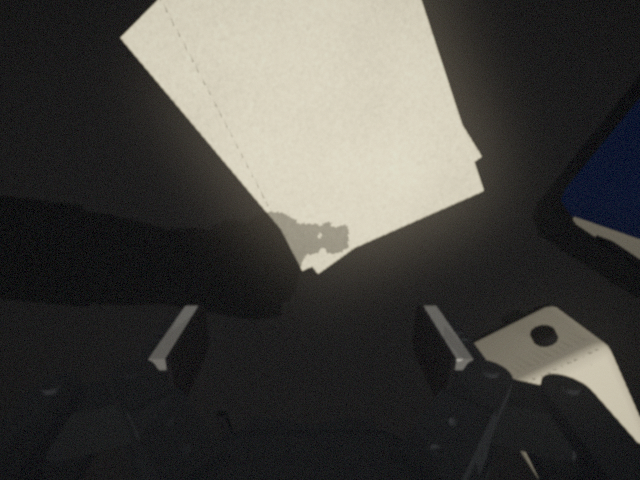

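The call was refused because every row needs all five keys, so the arm has not moved. I'll repeat it in full.

Emit:
{"name": "servo_tool", "arguments": {"increments": [{"grip": 0, "x": -29, "y": -28.4, "z": 0, "roll": 0}, {"grip": 0, "x": -29, "y": -28.4, "z": 0, "roll": 0}, {"grip": 0, "x": -29, "y": -28.4, "z": 0, "roll": 0}, {"grip": 0, "x": -29, "y": -28.4, "z": 0, "roll": 0}, {"grip": 0, "x": -29, "y": -28.4, "z": 0, "roll": 0}]}}

```text
clock: 0.62
tcp_pos: [0.2528, 0.3789, 0.2311]
orientation: [0.0, 0.131, 0.991, -0.0]
wrist_force: [1.4, 0.1, 0.2]
finger_gap: 0.0856
grip_force: 0.0
```

Emit:
{"name": "servo_tool", "arguments": {"increments": [{"grip": 0, "x": -29, "y": -28.4, "z": 0, "roll": 0}, {"grip": 0, "x": -29, "y": -28.4, "z": 0, "roll": 0}, {"grip": 0, "x": -29, "y": -28.4, "z": 0, "roll": 0}, {"grip": 0, "x": -29, "y": -28.4, "z": 0, "roll": 0}, {"grip": 0, "x": -29, "y": -28.4, "z": 0, "roll": 0}]}}

```text
clock: 1.03
tcp_pos: [0.3561, 0.2039, 0.2314]
orientation: [0.0, 0.131, 0.991, 0.0]
wrist_force: [1.3, -0.2, 0.1]
finger_gap: 0.0855
grip_force: 0.0
```

Emit:
{"name": "servo_tool", "arguments": {"increments": [{"grip": 0, "x": -29, "y": -28.4, "z": 0, "roll": 0}, {"grip": 0, "x": -29, "y": -28.4, "z": 0, "roll": 0}, {"grip": 0, "x": -29, "y": -28.4, "z": 0, "roll": 0}, {"grip": 0, "x": -29, "y": -28.4, "z": 0, "roll": -7}, {"grip": 0, "x": 0, "y": 0, "z": 20, "roll": -7}]}}

```text
clock: 1.45
tcp_pos: [0.442, 0.0645, 0.2141]
orientation: [0.004, 0.016, 1.0, -0.001]
wrist_force: [1.1, 0.7, 0.2]
finger_gap: 0.0852
grip_force: 0.0
```

```bash
python3 -c "
from h import *
C,im=snap('wrist','w2.png'); s=env.get_state();print(s['tcp_pos'],s['joint_pos'],R.from_quat(np.roll(s['orientation'],-1)).as_matrix()[:2,0])
for p in [(.438,.065,.0095),(.35,.065,.01)]: print(proj(C,p))
"
```

```text
[0.43725705 0.06660768 0.20852243] [-3.05316323e-02  6.73231594e-02 -3.15284529e-01  1.18934456e+00
 -2.50717379e-04 -4.86862217e-03] [-0.99967005  0.02566017]
[311.04028119 202.25021669]
[307.90877772 107.77134495]
```

View pics/w2.png

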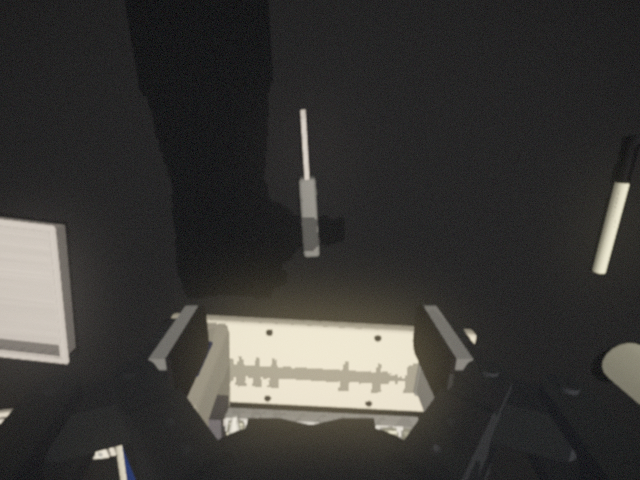

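The wrist view shows the fork's tip at (304,110), the blade-handle joint at (308,179) and the handle's end at (312,256). The base's back edge is visible below it.

```bash
python3 -c "
from h import *
C,im=load('w2.png')
g=im.max(2).astype(int)
for r in [115,140,165,190,205,225,245]:
    c=np.where(g[r,285:340]>70)[0]+285; u=(c.min()+c.max())/2; print(r,c.min(),c.max(),onz(C,u,r,.019))
for p in [(304,110),(308,178.5),(312,257)]: print(onz(C,*p,.019))
s=env.get_state();print(s['tcp_pos'],s['orientation'])
"
```

```text
115 299 306 [0.35623047 0.06000664 0.019     ]
140 301 308 [0.37784656 0.06097041 0.019     ]
165 302 309 [0.40037009 0.06104245 0.019     ]
190 299 316 [0.42392448 0.06207197 0.019     ]
205 300 317 [0.43855916 0.06251847 0.019     ]
225 302 317 [0.45868678 0.0628046  0.019     ]
245 304 319 [0.47959833 0.06410463 0.019     ]
[0.35207089 0.0615116  0.019     ]
[0.41300514 0.06293414 0.019     ]
[0.49250086 0.064198   0.019     ]
[0.43725705 0.06660768 0.20852243] [-5.80089365e-04  1.28310782e-02  9.99917503e-01 -1.15109580e-04]
```

Emit:
{"name": "servo_tool", "arguments": {"increments": [{"grip": 0, "x": -6, "y": -4, "z": 38, "roll": -3}, {"grip": 0, "x": 0, "y": 0, "z": 38, "roll": 0}, {"grip": 0, "x": 0, "y": 0, "z": 38, "roll": 0}, {"grip": 0.3, "x": 0, "y": 0, "z": 38, "roll": 0}, {"grip": 0.4, "x": 0, "y": 0, "z": 30, "roll": 0}]}}

```text
clock: 1.92
tcp_pos: [0.44, 0.0661, 0.027]
orientation: [-0.001, -0.01, 1.0, 0.0]
wrist_force: [0.1, -0.2, -1.6]
finger_gap: 0.064
grip_force: 0.0
```

Emit:
{"name": "servo_tool", "arguments": {"increments": [{"grip": 0.4, "x": 0, "y": 0, "z": 0, "roll": 0}, {"grip": 0.4, "x": 0, "y": 0, "z": 0, "roll": 0}]}}

```text
clock: 2.08
tcp_pos: [0.4398, 0.066, 0.0285]
orientation: [-0.002, -0.01, 1.0, 0.0]
wrist_force: [-0.3, -0.4, 0.3]
finger_gap: 0.0514
grip_force: 0.0
```

Emit:
{"name": "servo_tool", "arguments": {"increments": [{"grip": 0.4, "x": -3, "y": -3.5, "z": 12, "roll": 0}, {"grip": 0.4, "x": 0, "y": 0, "z": 11, "roll": 0}, {"grip": 0.4, "x": 0, "y": 0, "z": 0, "roll": 0}]}}

```text
clock: 2.33
tcp_pos: [0.4461, 0.0622, 0.0074]
orientation: [0.001, -0.01, 1.0, 0.0]
wrist_force: [-1.5, -0.4, 0.2]
finger_gap: 0.0515
grip_force: 0.0
```

Emit:
{"name": "servo_tool", "arguments": {"increments": [{"grip": 1, "x": 0, "y": 0, "z": 0, "roll": 0}, {"grip": 1, "x": 0, "y": 0, "z": 0, "roll": 0}, {"grip": 1, "x": 0, "y": 0, "z": 0, "roll": 0}, {"grip": 1, "x": 0, "y": 0, "z": 0, "roll": 0}, {"grip": 1, "x": 0, "y": 0, "z": 0, "roll": 0}], "grip_force": 100}}

```text
clock: 2.75
tcp_pos: [0.4464, 0.0621, 0.0082]
orientation: [0.001, -0.011, 1.0, 0.0]
wrist_force: [-2.2, 0.9, 10.6]
finger_gap: 0.0132
grip_force: 98.3
```

Emit:
{"name": "servo_tool", "arguments": {"increments": [{"grip": 1, "x": 0, "y": 0, "z": -20, "roll": 0}, {"grip": 1, "x": 0, "y": 0, "z": -40, "roll": -7}, {"grip": 1, "x": 0, "y": 0, "z": -40, "roll": -7}, {"grip": 1, "x": 0, "y": 0, "z": -40, "roll": -7}, {"grip": 1, "x": 0, "y": 0, "z": -20, "roll": -7}]}}

```text
clock: 3.17
tcp_pos: [0.4471, 0.062, 0.1719]
orientation: [0.003, -0.255, 0.967, -0.001]
wrist_force: [1.2, 0.1, 0.3]
finger_gap: 0.013
grip_force: 98.3
```

Emit:
{"name": "servo_tool", "arguments": {"increments": [{"grip": 1, "x": 0, "y": 0, "z": 0, "roll": -7}, {"grip": 1, "x": 0, "y": 0, "z": 0, "roll": -7}, {"grip": 1, "x": 0, "y": 0, "z": 0, "roll": -7}, {"grip": 1, "x": 0, "y": 0, "z": 0, "roll": -7}, {"grip": 1, "x": 0, "y": 0, "z": 0, "roll": -7}]}}

```text
clock: 3.58
tcp_pos: [0.4451, 0.062, 0.1672]
orientation: [0.0, -0.534, 0.845, -0.0]
wrist_force: [0.2, 0.0, -1.5]
finger_gap: 0.0127
grip_force: 98.3
```

Emit:
{"name": "servo_tool", "arguments": {"increments": [{"grip": 1, "x": 0, "y": 0, "z": 0, "roll": -7}, {"grip": 1, "x": 0, "y": 0, "z": 0, "roll": -7}, {"grip": 1, "x": 0, "y": 0, "z": 0, "roll": -7}, {"grip": 1, "x": 0, "y": 0, "z": 0, "roll": -7}, {"grip": 1, "x": 0, "y": 0, "z": 0, "roll": -7}]}}

```text
clock: 4.0
tcp_pos: [0.4451, 0.062, 0.1671]
orientation: [-0.0, 0.764, -0.646, 0.0]
wrist_force: [-1.0, 0.0, -0.6]
finger_gap: 0.0129
grip_force: 98.3
```

Emit:
{"name": "servo_tool", "arguments": {"increments": [{"grip": 1, "x": 0, "y": 0, "z": 0, "roll": -7}, {"grip": 1, "x": 0, "y": 0, "z": 0, "roll": -7}, {"grip": 1, "x": 0, "y": 0, "z": 0, "roll": -7}, {"grip": 1, "x": 0, "y": 0, "z": 0, "roll": -7}, {"grip": 1, "x": 0, "y": 0, "z": 0, "roll": -7}]}}

```text
clock: 4.42
tcp_pos: [0.445, 0.062, 0.1671]
orientation: [-0.0, 0.922, -0.386, 0.0]
wrist_force: [0.2, 0.5, -0.4]
finger_gap: 0.0126
grip_force: 98.3
```

Emit:
{"name": "servo_tool", "arguments": {"increments": [{"grip": 1, "x": 0, "y": 0, "z": 0, "roll": -7}, {"grip": 1, "x": 0, "y": 0, "z": 0, "roll": -7}, {"grip": 1, "x": 0, "y": 0, "z": 0, "roll": -7}, {"grip": 1, "x": 0, "y": 0, "z": 0, "roll": -7}, {"grip": 1, "x": 0, "y": 0, "z": 0, "roll": -7}]}}

```text
clock: 4.83
tcp_pos: [0.4451, 0.062, 0.1671]
orientation: [-0.0, 0.996, -0.091, 0.0]
wrist_force: [0.7, 0.4, -0.6]
finger_gap: 0.0129
grip_force: 98.3
```

Emit:
{"name": "servo_tool", "arguments": {"increments": [{"grip": 1, "x": 15, "y": -34, "z": 0, "roll": -5}, {"grip": 1, "x": 15, "y": -34, "z": 0, "roll": 0}, {"grip": 1, "x": 15, "y": -34, "z": 0, "roll": 0}, {"grip": 1, "x": 15, "y": -34, "z": 0, "roll": 0}, {"grip": 1, "x": 0, "y": 0, "z": 0, "roll": 0}]}}

```text
clock: 5.25
tcp_pos: [0.5243, 0.1943, 0.1668]
orientation: [-0.001, 0.999, -0.048, 0.002]
wrist_force: [0.3, 0.4, -1.5]
finger_gap: 0.0127
grip_force: 98.4
```

```bash
python3 -c "
from h import *
C,im=snap('wrist','w3.png'); s=env.get_state();print(s['tcp_pos'],s['joint_pos'],R.from_quat(np.roll(s['orientation'],-1)).as_matrix()[:2,0],s['wrist_force'],s['finger_gap'])
"
```

```text
[0.5224455  0.19206266 0.16649448] [ 2.07870006e-01  3.03778099e-01 -1.27727762e-01  1.13810986e+00
  3.58879157e-04 -2.83669487e+00] [ 0.99529597 -0.0968757 ] [-0.80123141 -0.76729013 -0.61251714] 0.012705652417521725
```

View pics/w3.png

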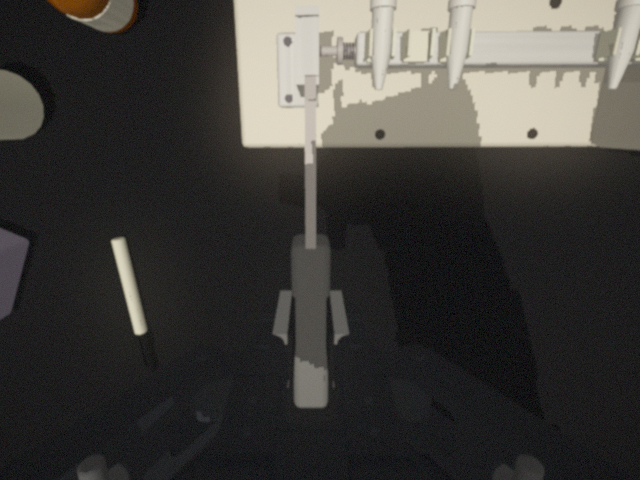

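The fork is held straight, with its tip near (310,78). The collar is at about (342,51), the pin at about (328,51) and the lug's inner face at about column 320.

```bash
python3 -c "
from h import *
C,im=load('w3.png')
M=R.from_quat(np.roll([0,.999,-.048,0],-1))
for n,p,z in [('pin',(328,51),.095),('collar',(336,51),.095),('lugface',(320,51),.1035),('barmid',(535,46),.095),('tip',(310,78),.167),('joint',(310.5,247),.177)]:
    print(n,onz(C,*p,z))
o=onz(C,328,51,.095);q=onz(C,535,48,.095);print('yaw y-axis',np.degrees(np.arctan2(*(o-q)[:2])))
g=im.mean(2).astype(int)
for r in (46,51,56): print(r,g[r,290:375])
for c in (328,329): print(c,g[30:75,c])
s=env.get_state();print(s['tcp_pos'])
"
```

```text
pin [0.63989044 0.1737499  0.095     ]
collar [0.63946605 0.16942797 0.095     ]
lugface [0.63879883 0.17839841 0.1035    ]
barmid [0.63138645 0.06234136 0.095     ]
tip [0.61892073 0.18530228 0.167     ]
joint [0.55671514 0.19114599 0.177     ]
yaw y-axis 4.86225948402488
46 [201 212 212 210 208 208 208 208 208 208 207 208 206 206 204 206 205 206
 206 206 205 205 206 206 207 208 207 205 192 162 138 145 154 161 162 159
 159 160 159 160 159 167 177 180 179 173 159 157 171 182 185 185 175 147
 130 128 120 118 130 125 124 128 124 122 136 142 152 176 195 203 210 209
 209 201 183 154 141 142 151 178 202 201 184 172 183]
51 [211 212 211 210 209 208 207 209 209 209 208 208 207 206 206 205 204 205
 206 206 207 206 204 208 208 208 208 205 191 158 137 157 176 183 185 186
 186 186 185 186 184 187 187 186 187 183 175 165 175 184 183 180 168 139
 123 125 126 133 148 148 136 132 132 133 150 161 164 180 196 205 207 209
 208 198 176 150 140 141 158 185 203 198 177 169 184]
56 [210 213 212 209 207 207 208 209 209 210 210 207 208 208 205 204 206 206
 206 204 206 206 207 208 207 209 207 205 189 158 132 133 139 140 138 136
 136 137 141 145 143 147 156 172 177 164 146 143 160 169 171 171 157 124
 103 106 101 104 109 103 103 103 103 108 121 133 154 183 199 208 208 210
 207 196 167 144 138 137 147 160 167 168 171 183 189]
328 [200 178 155 145 146 149 145 150 149 147 145 147 146 147 146 148 159 171
 183 186 187 185 178 169 154 144 141 146 146 148 145 147 149 150 150 149
 148 147 147 148 149 150 149 146 149]
329 [200 178 154 147 146 148 147 146 147 148 148 147 146 147 146 148 160 170
 181 187 187 186 180 170 157 143 145 145 146 147 148 149 146 148 149 147
 148 147 150 149 148 148 147 149 148]
[0.5224455  0.19206266 0.16649448]
```

Emit:
{"name": "servo_tool", "arguments": {"increments": [{"grip": 1, "x": -5, "y": 9.4, "z": 13, "roll": 0}, {"grip": 1, "x": 0, "y": 0, "z": 25, "roll": 0}, {"grip": 1, "x": 0, "y": 0, "z": 25, "roll": 0}, {"grip": 1, "x": 0, "y": 0, "z": 10, "roll": 0}, {"grip": 1, "x": 0, "y": 0, "z": 0, "roll": 0}]}}

```text
clock: 5.72
tcp_pos: [0.5127, 0.1795, 0.0912]
orientation: [0.001, 0.999, -0.051, -0.003]
wrist_force: [-0.2, 0.1, -0.4]
finger_gap: 0.013
grip_force: 98.4
```

Emit:
{"name": "servo_tool", "arguments": {"increments": [{"grip": 1, "x": 0, "y": 0, "z": 0, "roll": 0}, {"grip": 1, "x": 0, "y": 0, "z": 0, "roll": 0}]}}

```text
clock: 5.88
tcp_pos: [0.5162, 0.1805, 0.0949]
orientation: [-0.0, 0.999, -0.051, 0.001]
wrist_force: [0.1, 0.8, 0.3]
finger_gap: 0.0126
grip_force: 98.4
```

```bash
python3 -c "
from h import *
C,im=snap('wrist','w4.png'); s=env.get_state();print(s['tcp_pos'],s['wrist_force'],s['orientation'])
cv2.imwrite('pics/w4c.png',cv2.resize(im[0:120,250:410,::-1],(800,600),interpolation=2))
print(proj(C,[.640,.1737,.095]))
"
```

```text
[0.5164843  0.18067917 0.09506504] [-0.22114566  0.57570336 -0.22016404] [-3.40452616e-04  9.98723273e-01 -5.04967477e-02  1.33677804e-03]
[293.7908912 -13.3369644]
```

View pics/w4c.png

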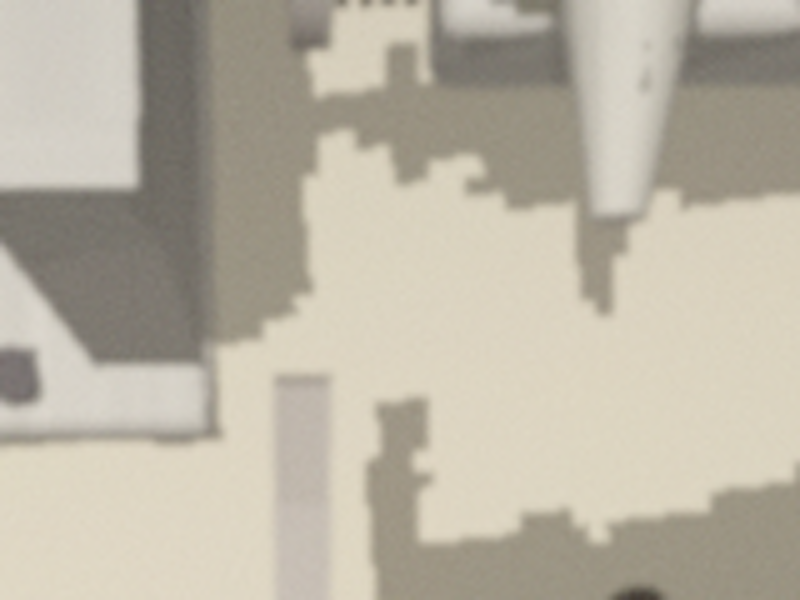

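The fork tip is at (310.6,75.6). The collar's front edge spans columns 308–317 at row 9, and the lug's top edge is at column 278. The blade is still in line with the collar, so it must shift towards the lug.

```bash
python3 -c "
from h import *
C,im=load('w4.png'); p0=np.array([.51648,.18068,.095]); q=[-3.4e-4,.998723,-.0504967,.0013368]
M=R.from_quat(np.roll(q,-1)).as_matrix()
for n,u,v,z in [('collar outer',308,6,.095),('collar inner',317,6,.095),('lug top edge',278,20,.1035),('lug corner',278,37.6,.1035),('blade L',305,90,.1055),('blade R',316,90,.1055),('tip',310.5,75.5,.1055)]:
    print(n,(M.T@(onz(C,u,v,z)-p0)*1000).round(1))
g=im.mean(2).astype(int)
print(g[4,296:330],g[90,298:324],g[20,268:300],sep='\n')
"
```

```text
collar outer [117.8  -0.6   0.3]
collar inner [117.8   2.5   0.3]
lug top edge [111.4 -10.6  -8.2]
lug corner [106.2 -10.7  -8.2]
blade L [ 89.7  -1.7 -10.3]
blade R [ 89.7   2.1 -10.3]
tip [ 94.3   0.2 -10.3]
[141 140 141 139 140 140 138 140 139 139 136 135 131 130 133 132 132 132
 134 144 170 192 202 201 202 203 201 203 204 200 202 201 202 201]
[210 208 210 209 210 206 200 187 181 182 183 183 182 183 182 183 184 190
 201 208 209 211 210 210 208 206]
[203 206 205 205 206 205 204 204 198 173 135 105 103 108 106 105 105 107
 105 101 107 114 120 128 131 139 143 141 146 145 140 142]
```

Emit:
{"name": "servo_tool", "arguments": {"increments": [{"grip": 1, "x": 0, "y": -5.8, "z": 1.3, "roll": 0}, {"grip": 1, "x": 0, "y": 0, "z": 0, "roll": 0}, {"grip": 1, "x": 8, "y": 0, "z": 0, "roll": 0}, {"grip": 1, "x": 8, "y": 0, "z": 0, "roll": 0}, {"grip": 1, "x": 0, "y": 0, "z": 0, "roll": 0}]}}

```text
clock: 6.35
tcp_pos: [0.5343, 0.1848, 0.0924]
orientation: [-0.0, 0.999, -0.051, 0.001]
wrist_force: [1.0, -0.3, -0.4]
finger_gap: 0.0129
grip_force: 98.4
```

Emit:
{"name": "servo_tool", "arguments": {"increments": [{"grip": 1, "x": 8, "y": 0, "z": 0, "roll": 0}, {"grip": 1, "x": 8, "y": 0, "z": 0, "roll": 0}, {"grip": 1, "x": 0, "y": 0, "z": 0, "roll": 0}, {"grip": 1, "x": 0, "y": 0, "z": 0, "roll": 0}]}}

```text
clock: 6.68
tcp_pos: [0.5484, 0.183, 0.0918]
orientation: [-0.0, 0.999, -0.051, -0.0]
wrist_force: [-0.9, 0.2, -0.6]
finger_gap: 0.0127
grip_force: 98.4
```

Emit:
{"name": "servo_tool", "arguments": {"increments": [{"grip": 1, "x": 0, "y": 0, "z": -1.7, "roll": 0}, {"grip": 1, "x": 0, "y": 0, "z": 0, "roll": 0}, {"grip": 1, "x": 5, "y": 0, "z": 0, "roll": 0}, {"grip": 1, "x": 5, "y": 0, "z": 0, "roll": 0}, {"grip": 1, "x": 0, "y": 0, "z": 0, "roll": 0}]}}

```text
clock: 7.1
tcp_pos: [0.5591, 0.1822, 0.094]
orientation: [-0.0, 0.999, -0.05, 0.001]
wrist_force: [0.3, 0.2, -0.5]
finger_gap: 0.0131
grip_force: 98.4
```

Emit:
{"name": "servo_tool", "arguments": {"increments": [{"grip": 1, "x": 4, "y": 0, "z": 0, "roll": 0}, {"grip": 1, "x": 4, "y": 0, "z": 0, "roll": 0}, {"grip": 1, "x": 0, "y": 0, "z": 0, "roll": 0}, {"grip": 1, "x": 0, "y": 0, "z": 0, "roll": 0}]}}

```text
clock: 7.43
tcp_pos: [0.5659, 0.1813, 0.0936]
orientation: [-0.0, 0.999, -0.05, 0.0]
wrist_force: [0.4, -0.6, 0.0]
finger_gap: 0.0129
grip_force: 98.4
```

```bash
python3 -c "
from h import *
C,im=snap('wrist','w5.png')
S,a=snap('scene','s5.png');D,b=snap('side','d5.png')
s=env.get_state();print(s['tcp_pos'],s['wrist_force'])
"
```

```text
[0.56546608 0.1813874  0.09362971] [ 0.29789918 -1.15381612 -1.46658334]
```

Emit:
{"name": "servo_tool", "arguments": {"increments": [{"grip": 1, "x": 0, "y": 1.5, "z": 0, "roll": 0}, {"grip": 1, "x": 0, "y": 1, "z": 0, "roll": 0}, {"grip": 1, "x": 0, "y": 0, "z": 0, "roll": 0}, {"grip": 1, "x": 0, "y": 0, "z": 0, "roll": 0}]}}

```text
clock: 7.92
tcp_pos: [0.5654, 0.1788, 0.0938]
orientation: [-0.0, 0.999, -0.05, 0.0]
wrist_force: [-0.6, 0.1, 0.5]
finger_gap: 0.0129
grip_force: 98.4
```

Emit:
{"name": "servo_tool", "arguments": {"increments": [{"grip": 1, "x": 0, "y": 1, "z": 0, "roll": 0}, {"grip": 1, "x": 0, "y": 1, "z": 0, "roll": 0}, {"grip": 1, "x": 0, "y": 0, "z": 0, "roll": 0}, {"grip": 1, "x": 0, "y": 0, "z": 0, "roll": 0}]}}

```text
clock: 8.25
tcp_pos: [0.5653, 0.1774, 0.0938]
orientation: [-0.001, 0.999, -0.05, 0.0]
wrist_force: [0.3, 1.9, -0.4]
finger_gap: 0.0126
grip_force: 98.4
```

Emit:
{"name": "servo_tool", "arguments": {"increments": [{"grip": 1, "x": 0, "y": 1, "z": 0, "roll": 0}, {"grip": 1, "x": 0, "y": 0.5, "z": 0, "roll": 0}, {"grip": 1, "x": 0, "y": 0, "z": 0, "roll": 0}, {"grip": 1, "x": 0, "y": 0, "z": 0, "roll": 0}]}}

```text
clock: 8.58
tcp_pos: [0.5652, 0.1759, 0.0938]
orientation: [-0.0, 0.999, -0.05, 0.0]
wrist_force: [1.3, 4.1, -1.4]
finger_gap: 0.0129
grip_force: 98.5
```

Emit:
{"name": "servo_tool", "arguments": {"increments": [{"grip": 1, "x": 0, "y": 1, "z": 0, "roll": 0}, {"grip": 1, "x": 0, "y": 0.5, "z": 0, "roll": 0}, {"grip": 1, "x": 0, "y": 0, "z": 0, "roll": 0}, {"grip": 1, "x": 0, "y": 0, "z": 0, "roll": 0}]}}

```text
clock: 8.92
tcp_pos: [0.565, 0.1744, 0.0938]
orientation: [-0.001, 0.999, -0.05, 0.0]
wrist_force: [1.0, 6.2, -1.1]
finger_gap: 0.0129
grip_force: 98.5
```

Emit:
{"name": "servo_tool", "arguments": {"increments": [{"grip": 1, "x": 0, "y": 1, "z": 0, "roll": 0}, {"grip": 1, "x": 0, "y": 0, "z": 0, "roll": 0}, {"grip": 1, "x": 0, "y": 0, "z": 0, "roll": 0}]}}

```text
clock: 9.17
tcp_pos: [0.5649, 0.1736, 0.0938]
orientation: [-0.001, 0.999, -0.05, 0.0]
wrist_force: [0.7, 5.8, -0.9]
finger_gap: 0.013
grip_force: 98.5
```

```bash
cat > f.py <<'E'
from h import *
f=[]
for i in range(4):
    env.read_camera('wrist'); s=env.get_state(); f.append(s['wrist_force'])
print(s['tcp_pos'].round(4),np.mean(f,0).round(2),np.std(f,0).round(2),s['clock'])
E
python3 f.py
```

```text
[0.5649 0.1736 0.0938] [ 0.57  6.07 -0.67] [0.14 0.17 0.39] 9.3667
```

Emit:
{"name": "servo_tool", "arguments": {"increments": [{"grip": 1, "x": 0, "y": 1, "z": 0, "roll": 0}, {"grip": 1, "x": 0, "y": 0.5, "z": 0, "roll": 0}, {"grip": 1, "x": 0, "y": 0, "z": 0, "roll": 0}, {"grip": 1, "x": 0, "y": 0, "z": 0, "roll": 0}]}}

```text
clock: 9.7
tcp_pos: [0.5648, 0.1725, 0.0938]
orientation: [-0.001, 0.999, -0.05, 0.0]
wrist_force: [1.5, 6.4, -0.8]
finger_gap: 0.0127
grip_force: 98.6
```

```bash
python3 f.py
```

```text
[0.5648 0.1725 0.0938] [ 0.35  6.97 -1.22] [0.22 0.33 0.49] 9.9
```

Emit:
{"name": "servo_tool", "arguments": {"increments": [{"grip": 1, "x": 0, "y": 1, "z": 0, "roll": 0}, {"grip": 1, "x": 0, "y": 0.3, "z": 0, "roll": 0}, {"grip": 1, "x": 0, "y": 0, "z": 0, "roll": 0}, {"grip": 1, "x": 0, "y": 0, "z": 0, "roll": 0}]}}

```text
clock: 10.23
tcp_pos: [0.5647, 0.1715, 0.0938]
orientation: [-0.001, 0.999, -0.05, 0.0]
wrist_force: [0.0, 7.9, -1.6]
finger_gap: 0.013
grip_force: 98.6
```

```bash
python3 f.py
```

```text
[0.5647 0.1715 0.0938] [ 1.2   7.7  -0.74] [0.26 0.28 0.62] 10.4333
```

Emit:
{"name": "servo_tool", "arguments": {"increments": [{"grip": 1, "x": 0, "y": 0.7, "z": 0, "roll": 0}, {"grip": 1, "x": 0, "y": 0.4, "z": 0, "roll": 0}, {"grip": 1, "x": 0, "y": 0, "z": 0, "roll": 0}, {"grip": 1, "x": 0, "y": 0, "z": 0, "roll": 0}]}}

```text
clock: 10.77
tcp_pos: [0.5645, 0.1706, 0.0938]
orientation: [-0.002, 0.999, -0.049, 0.0]
wrist_force: [-0.2, 7.8, -1.7]
finger_gap: 0.0125
grip_force: 98.6
```

```bash
python3 f.py
```

```text
[0.5645 0.1706 0.0938] [ 0.83  8.63 -1.47] [0.32 0.33 0.31] 10.9667
```

Emit:
{"name": "servo_tool", "arguments": {"increments": [{"grip": 1, "x": 0, "y": 0.3, "z": -1, "roll": 0}, {"grip": 1, "x": 0, "y": 0, "z": -1, "roll": 0}, {"grip": 1, "x": 0, "y": 0, "z": -1, "roll": 0}, {"grip": 1, "x": 0, "y": 0, "z": 0, "roll": 0}]}}

```text
clock: 11.3
tcp_pos: [0.5646, 0.1704, 0.097]
orientation: [-0.002, 0.999, -0.049, 0.0]
wrist_force: [0.6, 8.7, -1.6]
finger_gap: 0.0129
grip_force: 98.6
```

```bash
python3 f.py
```

```text
[0.5645 0.1704 0.0968] [ 0.72  7.89 -1.23] [0.08 0.19 0.32] 11.5
```

Emit:
{"name": "servo_tool", "arguments": {"increments": [{"grip": 1, "x": 0, "y": 0.6, "z": 0, "roll": 0}, {"grip": 1, "x": 0, "y": 0, "z": 0, "roll": 0}, {"grip": 1, "x": 0, "y": 0, "z": -0.7, "roll": 0}, {"grip": 1, "x": 0, "y": 0, "z": 0, "roll": 0}, {"grip": 1, "x": 0, "y": 0, "z": 0, "roll": 0}]}}

```text
clock: 11.92
tcp_pos: [0.5645, 0.1699, 0.0975]
orientation: [-0.002, 0.999, -0.049, 0.0]
wrist_force: [0.8, 9.5, -1.3]
finger_gap: 0.013
grip_force: 98.6
```

```bash
python3 f.py
```

```text
[0.5644 0.1699 0.0975] [ 0.96  9.01 -1.48] [0.36 0.29 0.46] 12.1167
```

Emit:
{"name": "servo_tool", "arguments": {"increments": [{"grip": 1, "x": 0, "y": 0, "z": -0.7, "roll": 0}, {"grip": 1, "x": 0, "y": 0, "z": -0.6, "roll": 0}, {"grip": 1, "x": 0, "y": 0, "z": 0, "roll": 0}, {"grip": 1, "x": 0, "y": 0, "z": 0, "roll": 0}]}}

```text
clock: 12.45
tcp_pos: [0.5645, 0.1699, 0.0988]
orientation: [-0.002, 0.999, -0.049, 0.0]
wrist_force: [0.6, 8.8, -1.8]
finger_gap: 0.0128
grip_force: 98.6
```

```bash
python3 f.py
```

```text
[0.5644 0.17   0.0988] [ 0.77  9.07 -1.85] [0.35 0.28 0.38] 12.65
```

Emit:
{"name": "servo_tool", "arguments": {"increments": [{"grip": 1, "x": 0, "y": 0, "z": -1, "roll": 0}, {"grip": 1, "x": 0, "y": 0, "z": -1, "roll": 0}, {"grip": 1, "x": 0, "y": 0, "z": -1, "roll": 0}, {"grip": 1, "x": 0, "y": 0, "z": 0, "roll": 0}]}}

```text
clock: 12.98
tcp_pos: [0.5646, 0.17, 0.102]
orientation: [-0.002, 0.999, -0.049, 0.0]
wrist_force: [1.1, 9.2, -0.7]
finger_gap: 0.0131
grip_force: 98.7
```

```bash
python3 f.py
```

```text
[0.5645 0.1699 0.1018] [ 1.06  8.66 -1.74] [0.49 0.3  0.31] 13.1833
```

Clear of the bore: the vertical force stays near the bar's weight. I'll keep lifting.

Emit:
{"name": "servo_tool", "arguments": {"increments": [{"grip": 1, "x": 0, "y": 0, "z": -1, "roll": 0}, {"grip": 1, "x": 0, "y": 0, "z": -1, "roll": 0}, {"grip": 1, "x": 0, "y": 0, "z": -1, "roll": 0}, {"grip": 1, "x": 0, "y": 0, "z": -1, "roll": 0}, {"grip": 1, "x": 0, "y": 0, "z": 0, "roll": 0}]}}

```text
clock: 13.6
tcp_pos: [0.5646, 0.1699, 0.1061]
orientation: [-0.002, 0.999, -0.049, 0.0]
wrist_force: [0.7, 8.9, -1.7]
finger_gap: 0.0132
grip_force: 98.7
```

Emit:
{"name": "servo_tool", "arguments": {"increments": [{"grip": 1, "x": 0, "y": 0, "z": -1, "roll": 0}, {"grip": 1, "x": 0, "y": 0, "z": -1, "roll": 0}, {"grip": 1, "x": 0, "y": 0, "z": -1, "roll": 0}, {"grip": 1, "x": 0, "y": 0, "z": -1, "roll": 0}, {"grip": 1, "x": 0, "y": 0, "z": 0, "roll": 0}]}}

```text
clock: 14.02
tcp_pos: [0.5646, 0.1699, 0.1101]
orientation: [-0.002, 0.999, -0.049, 0.0]
wrist_force: [2.0, 9.3, -1.2]
finger_gap: 0.013
grip_force: 98.7
```

```bash
python3 f.py; python3 -c "
from h import *
C,im=snap('wrist','w6.png');S,a=snap('scene','s6.png')
out=np.zeros((600,800,3),np.uint8); out[:,:400]=cv2.resize(im[0:180,250:370,::-1],(400,600),interpolation=2)
_,o=load('s5.png')
out[:300,400:]=cv2.resize(o[255:330,330:430],(400,300),interpolation=2)
out[300:,400:]=cv2.resize(a[255:330,330:430,::-1],(400,300),interpolation=2)
cv2.imwrite('pics/c6.png',out)"
```

```text
[0.5645 0.1699 0.1099] [ 0.56  8.68 -1.09] [0.29 0.35 0.29] 14.2167
```

View pics/c6.png

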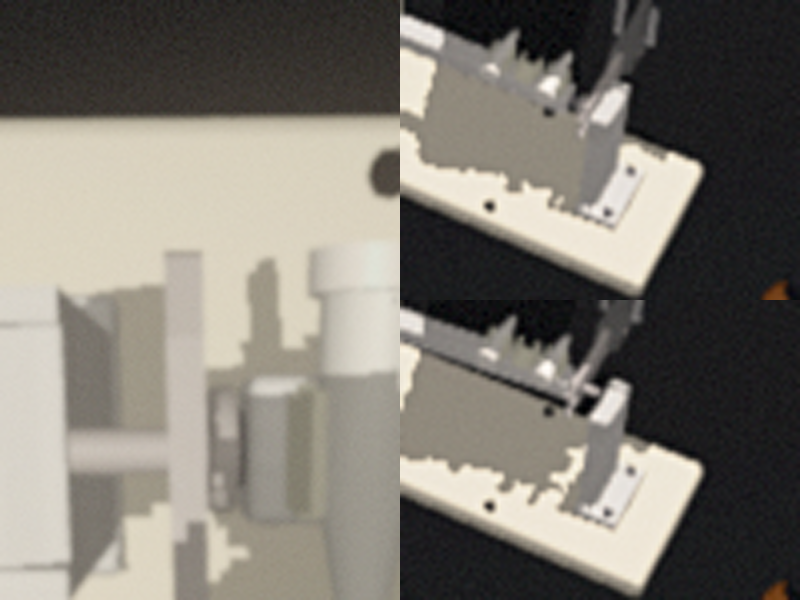

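The pin is now level with the lug's top: in the scene crop it stands above the top edge, and in the wrist crop its tip is at the lug's edge. I'll let it spring out over the lug.

Emit:
{"name": "servo_tool", "arguments": {"increments": [{"grip": 1, "x": 0, "y": -1.5, "z": 0, "roll": 0}, {"grip": 1, "x": 0, "y": -1.5, "z": 0, "roll": 0}, {"grip": 1, "x": 0, "y": -1.5, "z": 0, "roll": 0}, {"grip": 1, "x": 0, "y": 0, "z": 0, "roll": 0}]}}

```text
clock: 14.65
tcp_pos: [0.5648, 0.1736, 0.1097]
orientation: [-0.001, 0.999, -0.05, 0.0]
wrist_force: [-0.1, 5.4, -1.2]
finger_gap: 0.0126
grip_force: 98.6
```

Emit:
{"name": "servo_tool", "arguments": {"increments": [{"grip": 1, "x": 0, "y": -1.5, "z": 0, "roll": 0}, {"grip": 1, "x": 0, "y": -1.5, "z": 0, "roll": 0}, {"grip": 1, "x": 0, "y": -1.5, "z": 0, "roll": 0}, {"grip": 1, "x": 0, "y": 0, "z": 0, "roll": 0}]}}

```text
clock: 14.98
tcp_pos: [0.5651, 0.1771, 0.1096]
orientation: [0.0, 0.999, -0.05, -0.0]
wrist_force: [-0.2, 2.5, -1.1]
finger_gap: 0.0129
grip_force: 98.5
```

```bash
python3 f.py
```

```text
[0.5652 0.177  0.1097] [ 0.4   3.31 -1.38] [0.24 0.51 0.23] 15.1833
```

Emit:
{"name": "servo_tool", "arguments": {"increments": [{"grip": 1, "x": 0, "y": -1.5, "z": 0, "roll": 0}, {"grip": 1, "x": 0, "y": -1.2, "z": 0, "roll": 0}, {"grip": 1, "x": 0, "y": -0.8, "z": 0, "roll": 0}, {"grip": 1, "x": 0, "y": 0, "z": 0, "roll": 0}]}}

```text
clock: 15.52
tcp_pos: [0.5655, 0.1801, 0.1096]
orientation: [0.001, 0.999, -0.051, -0.0]
wrist_force: [0.5, 1.2, -1.4]
finger_gap: 0.0131
grip_force: 98.4
```

```bash
python3 f.py
```

```text
[0.5656 0.1804 0.1097] [ 0.19 -0.76 -1.36] [0.29 0.43 0.44] 15.7167
```

Emit:
{"name": "servo_tool", "arguments": {"increments": [{"grip": 1, "x": 0, "y": 0, "z": 1.5, "roll": 0}, {"grip": 1, "x": 0, "y": 0, "z": 1.2, "roll": 0}, {"grip": 1, "x": 0, "y": 0, "z": 1, "roll": 0}, {"grip": 1, "x": 0, "y": 0, "z": 0, "roll": 0}]}}

```text
clock: 16.05
tcp_pos: [0.5655, 0.1807, 0.1058]
orientation: [-0.0, 0.999, -0.05, -0.0]
wrist_force: [0.8, 0.9, -0.6]
finger_gap: 0.0128
grip_force: 98.5
```

```bash
python3 f.py
```

```text
[0.5657 0.1807 0.1061] [-0.08  0.25 -0.54] [0.14 0.36 0.33] 16.25
```

Emit:
{"name": "servo_tool", "arguments": {"increments": [{"grip": 1, "x": 0, "y": 0, "z": 1, "roll": 0}, {"grip": 1, "x": 0, "y": 0, "z": 0.3, "roll": 0}, {"grip": 1, "x": 0, "y": 0, "z": 0, "roll": 0}]}}

```text
clock: 16.5
tcp_pos: [0.5656, 0.1806, 0.1046]
orientation: [-0.0, 0.999, -0.05, -0.0]
wrist_force: [0.3, -0.1, -0.5]
finger_gap: 0.013
grip_force: 98.5
```

```bash
python3 f.py; python3 -c "
from h import *
C,im=snap('wrist','w7.png')"
```

```text
[0.5656 0.1806 0.1047] [-0.18  0.18 -0.57] [0.48 0.68 0.49] 16.7
```

Emit:
{"name": "servo_tool", "arguments": {"increments": [{"grip": 1, "x": -5, "y": 0, "z": 0, "roll": 0}, {"grip": 1, "x": -7, "y": 0, "z": 0, "roll": 0}, {"grip": 1, "x": -7, "y": 0, "z": 0, "roll": 0}, {"grip": 1, "x": -7, "y": 0, "z": 0, "roll": 0}, {"grip": 1, "x": 0, "y": 0, "z": 0, "roll": 0}]}}

```text
clock: 17.17
tcp_pos: [0.5375, 0.1834, 0.1047]
orientation: [0.0, 0.999, -0.05, -0.001]
wrist_force: [-0.4, 0.7, -1.3]
finger_gap: 0.0128
grip_force: 98.5
```

Emit:
{"name": "servo_tool", "arguments": {"increments": [{"grip": 1, "x": -10, "y": 0, "z": 0, "roll": 0}, {"grip": 1, "x": -15, "y": 0, "z": 0, "roll": 0}, {"grip": 1, "x": -20, "y": 0, "z": 0, "roll": 0}, {"grip": 1, "x": -5, "y": 0, "z": 0, "roll": 0}, {"grip": 1, "x": 0, "y": 0, "z": 0, "roll": 0}]}}

```text
clock: 17.58
tcp_pos: [0.4882, 0.1885, 0.1048]
orientation: [0.0, 0.999, -0.05, -0.0]
wrist_force: [-0.4, -0.5, -0.1]
finger_gap: 0.0126
grip_force: 98.5
```

```bash
python3 -c "
from h import *
C,im=snap('wrist','w8.png');S,a=snap('scene','s8.png');s=env.get_state();print(s['tcp_pos'],s['wrist_force'],s['orientation'])
out=np.zeros((600,800,3),np.uint8); out[:,:400]=cv2.resize(im[0:270,200:380,::-1],(400,600),interpolation=2)
out[:300,400:]=cv2.resize(a[235:340,290:430,::-1],(400,300),interpolation=2)
D,d=snap('side','d8.png'); out[300:,400:]=cv2.resize(d[180:285,240:380,::-1],(400,300),interpolation=2)
cv2.imwrite('pics/c8.png',out)"
```

```text
[0.49066461 0.18842688 0.10515598] [ 0.11108096 -0.61760356  0.00756589] [-1.95884796e-04  9.98736960e-01 -5.02369275e-02  8.35166635e-04]
```

View pics/c8.png

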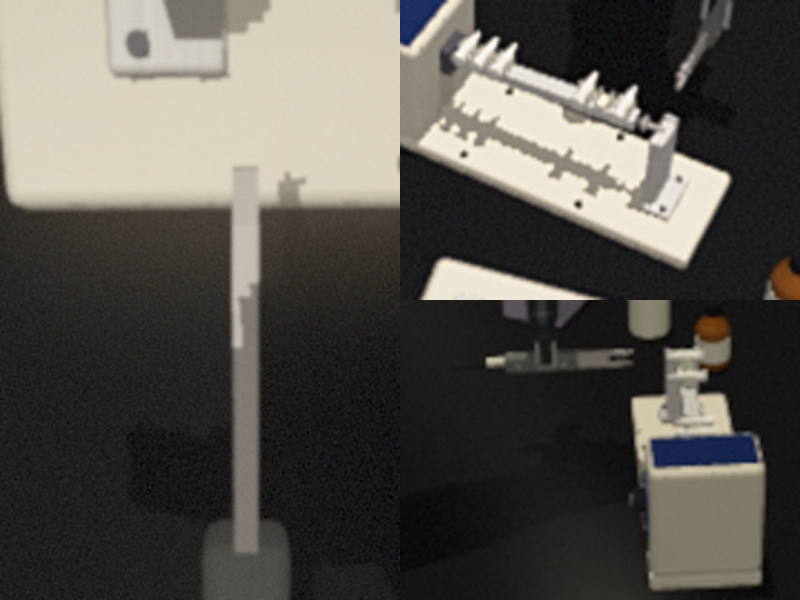

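The pin is parked on the lug's top between the lips and the fork is free. I'll lay the fork on the open bench.

Emit:
{"name": "servo_tool", "arguments": {"increments": [{"grip": 1, "x": -14, "y": 31, "z": 15, "roll": 0}, {"grip": 1, "x": -14, "y": 31, "z": 20, "roll": 0}, {"grip": 1, "x": -13, "y": 31, "z": 20, "roll": 0}, {"grip": 1, "x": 0, "y": 0, "z": 15, "roll": 0}, {"grip": 1, "x": 0, "y": 0, "z": 10, "roll": 0}]}}

```text
clock: 18.15
tcp_pos: [0.4388, 0.0981, 0.0233]
orientation: [0.0, 0.999, -0.052, -0.001]
wrist_force: [-0.9, -0.1, -0.3]
finger_gap: 0.0127
grip_force: 98.6
```

Emit:
{"name": "servo_tool", "arguments": {"increments": [{"grip": 1, "x": 0, "y": 0, "z": 8, "roll": 0}, {"grip": 1, "x": 0, "y": 0, "z": 2, "roll": 0}, {"grip": 1, "x": 0, "y": 0, "z": 0, "roll": 0}, {"grip": 1, "x": 0, "y": 0, "z": 0, "roll": 0}]}}

```text
clock: 18.48
tcp_pos: [0.4408, 0.1001, 0.0151]
orientation: [-0.0, 0.999, -0.05, 0.0]
wrist_force: [0.6, -0.3, -0.5]
finger_gap: 0.0132
grip_force: 98.6
```

Emit:
{"name": "servo_tool", "arguments": {"increments": [{"grip": 1, "x": 0, "y": 0, "z": 3, "roll": 0}, {"grip": 1, "x": 0, "y": 0, "z": 2, "roll": 0}, {"grip": 1, "x": 0, "y": 0, "z": 0.5, "roll": 0}, {"grip": 1, "x": 0, "y": 0, "z": 0, "roll": 0}, {"grip": 1, "x": 0, "y": 0, "z": 0, "roll": 0}]}}

```text
clock: 18.9
tcp_pos: [0.4398, 0.1, 0.0093]
orientation: [-0.0, 0.999, -0.05, 0.0]
wrist_force: [0.2, -0.1, -0.6]
finger_gap: 0.0131
grip_force: 98.6
```

Emit:
{"name": "servo_tool", "arguments": {"increments": [{"grip": 1, "x": 0, "y": 0, "z": 0.8, "roll": 0}, {"grip": 1, "x": 0, "y": 0, "z": 0, "roll": 0}, {"grip": 1, "x": 0, "y": 0, "z": 0, "roll": 0}]}}

```text
clock: 19.15
tcp_pos: [0.4399, 0.0999, 0.0084]
orientation: [-0.0, 0.999, -0.05, 0.0]
wrist_force: [0.6, 0.2, -0.9]
finger_gap: 0.0129
grip_force: 98.6
```

Emit:
{"name": "servo_tool", "arguments": {"increments": [{"grip": 1, "x": 0, "y": 0, "z": 0.8, "roll": 0}, {"grip": 1, "x": 0, "y": 0, "z": 0, "roll": 0}, {"grip": 1, "x": 0, "y": 0, "z": 0, "roll": 0}]}}

```text
clock: 19.4
tcp_pos: [0.4399, 0.0998, 0.0083]
orientation: [-0.0, 0.999, -0.05, 0.0]
wrist_force: [-2.3, -1.0, 7.6]
finger_gap: 0.0128
grip_force: 99.6
```

Emit:
{"name": "servo_tool", "arguments": {"increments": [{"grip": 1, "x": 0, "y": 0, "z": 0.6, "roll": 0}, {"grip": 1, "x": 0, "y": 0, "z": 0, "roll": 0}, {"grip": 1, "x": 0, "y": 0, "z": 0, "roll": 0}]}}

```text
clock: 19.65
tcp_pos: [0.4399, 0.0999, 0.0082]
orientation: [-0.0, 0.999, -0.05, 0.0]
wrist_force: [-3.5, 0.3, 13.7]
finger_gap: 0.0128
grip_force: 100.5
```

Emit:
{"name": "servo_tool", "arguments": {"increments": [{"grip": 1, "x": 0, "y": 0, "z": -1, "roll": 0}, {"grip": 0.6, "x": 0, "y": 0, "z": 0, "roll": 0}, {"grip": 0.6, "x": 0, "y": 0, "z": 0, "roll": 0}, {"grip": 0.4, "x": 0, "y": 0, "z": 0, "roll": 0}, {"grip": 0, "x": 0, "y": 0, "z": 0, "roll": 0}], "grip_force": 20}}

```text
clock: 20.07
tcp_pos: [0.4398, 0.0998, 0.0078]
orientation: [-0.0, 0.999, -0.05, -0.0]
wrist_force: [-0.1, 0.2, 0.7]
finger_gap: 0.0575
grip_force: 0.0
```

Emit:
{"name": "servo_tool", "arguments": {"increments": [{"grip": 0, "x": 0, "y": 0, "z": 0, "roll": 0}, {"grip": 0, "x": 0, "y": 0, "z": -10, "roll": 0}, {"grip": 0, "x": 0, "y": 0, "z": -30, "roll": 0}, {"grip": 0, "x": 0, "y": 0, "z": -40, "roll": 0}, {"grip": 0, "x": 0, "y": 0, "z": -40, "roll": 0}]}}

```text
clock: 20.48
tcp_pos: [0.4384, 0.0998, 0.1285]
orientation: [0.0, 0.999, -0.05, -0.002]
wrist_force: [1.0, 0.2, 0.7]
finger_gap: 0.0856
grip_force: 0.0
```

Emit:
{"name": "servo_tool", "arguments": {"increments": [{"grip": 0, "x": 0, "y": 0, "z": -40, "roll": 0}, {"grip": 0, "x": 0, "y": 0, "z": -30, "roll": 0}, {"grip": 0, "x": 0, "y": 0, "z": 0, "roll": 0}]}}

```text
clock: 20.73
tcp_pos: [0.4435, 0.1001, 0.2045]
orientation: [-0.001, 0.999, -0.05, 0.005]
wrist_force: [0.8, 0.1, -0.0]
finger_gap: 0.0855
grip_force: 0.0
```

Emit:
{"name": "servo_tool", "arguments": {"increments": [{"grip": 0, "x": 0, "y": 0, "z": 0, "roll": 7}, {"grip": 0, "x": 0, "y": 0, "z": 0, "roll": 7}, {"grip": 0, "x": 0, "y": 0, "z": 0, "roll": 7}, {"grip": 0, "x": 0, "y": 0, "z": 0, "roll": 7}, {"grip": 0, "x": 0, "y": 0, "z": 0, "roll": 7}]}}

```text
clock: 21.15
tcp_pos: [0.4395, 0.0998, 0.1975]
orientation: [0.0, 0.936, -0.351, -0.0]
wrist_force: [-0.1, 0.1, -0.2]
finger_gap: 0.0856
grip_force: 0.0
```

Emit:
{"name": "servo_tool", "arguments": {"increments": [{"grip": 0, "x": 0, "y": 0, "z": 0, "roll": 7}, {"grip": 0, "x": 0, "y": 0, "z": 0, "roll": 7}, {"grip": 0, "x": 0, "y": 0, "z": 0, "roll": 7}, {"grip": 0, "x": 0, "y": 0, "z": 0, "roll": 7}, {"grip": 0, "x": 0, "y": 0, "z": 0, "roll": 7}]}}

```text
clock: 21.57
tcp_pos: [0.4395, 0.0998, 0.1974]
orientation: [0.0, 0.787, -0.616, -0.0]
wrist_force: [0.1, -0.8, -1.0]
finger_gap: 0.0856
grip_force: 0.0
```

Emit:
{"name": "servo_tool", "arguments": {"increments": [{"grip": 0, "x": 0, "y": 0, "z": 0, "roll": 7}, {"grip": 0, "x": 0, "y": 0, "z": 0, "roll": 7}, {"grip": 0, "x": 0, "y": 0, "z": 0, "roll": 6}, {"grip": 0, "x": 2, "y": -38, "z": 0, "roll": 0}, {"grip": 0, "x": 2, "y": -38, "z": 0, "roll": 0}]}}

```text
clock: 21.98
tcp_pos: [0.514, 0.0885, 0.1976]
orientation: [-0.0, -0.671, 0.742, 0.001]
wrist_force: [1.3, 0.0, 0.9]
finger_gap: 0.0858
grip_force: 0.0
```

Emit:
{"name": "servo_tool", "arguments": {"increments": [{"grip": 0, "x": 2, "y": -38, "z": 0, "roll": 0}, {"grip": 0, "x": 2, "y": -38, "z": 0, "roll": 0}, {"grip": 0, "x": 2, "y": -37, "z": 0, "roll": 0}, {"grip": 0, "x": 0, "y": 0, "z": 0, "roll": 0}, {"grip": 0, "x": 0, "y": 0, "z": 0, "roll": 0}]}}

```text
clock: 22.4
tcp_pos: [0.6279, 0.0703, 0.1953]
orientation: [-0.001, -0.67, 0.742, 0.001]
wrist_force: [-0.1, -0.7, -0.1]
finger_gap: 0.0855
grip_force: 0.0
```

```bash
python3 -c "
from h import *
C,im=snap('wrist','w9.png');s=env.get_state();print(s['tcp_pos'],s['orientation'],s['joint_pos'][[0,5]])
p0=s['tcp_pos'];M=R.from_quat(np.roll(s['orientation'],-1)).as_matrix();print(M[:2,0])
print(proj(C,[.6303,.0692,.107]))
D,d=snap('side','d9.png');S,a=snap('scene','s9.png')
"
```

```text
[0.6265219  0.07069588 0.19610829] [-0.00113444 -0.67044996  0.74195294  0.00118041] [-0.01495061 -1.48458348]
[-0.10099112 -0.99488732]
[306.21604831 244.04763942]
```

View pics/w9.png

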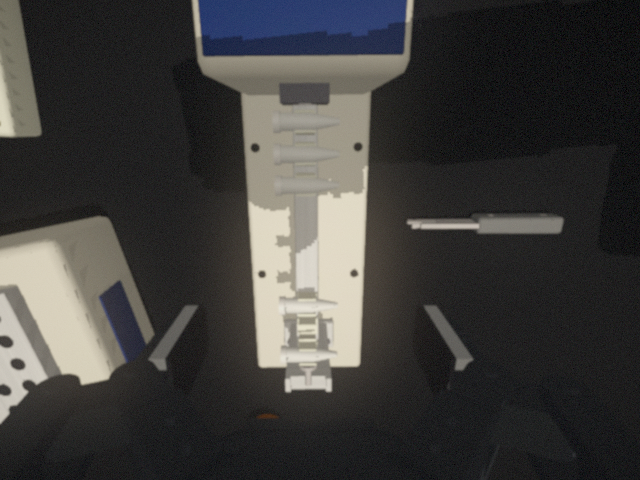

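The bar's bare middle is at (306,240), near the centre between the fingers. The fork lies on the bench at (485,224). I'll refine the grip offset numerically.

```bash
python3 -c "
from h import *
C,im=load('w9.png'); p0=np.array([.62652,.0707,.19611]);M=R.from_quat([-.67045,.74195,.00118,-.00113]).as_matrix()
g=im.mean(2).astype(int)
for r in (205,215,270,285): print(r,g[r,286:328])
for n,u,v,z in [('mid',306,205,.107),('mid2',307,285,.111),('tube3',306,185,.125),('tube4',308,305,.125),('pin',308,375,.106),('hub',304,103,.11),('padL',197,306,.196),('padR',426,306,.196)]: 
    w=onz(C,u,v,z); print(n,w.round(4),(M.T@(w-p0)*1000).round(1))
"
```

```text
205 [152 153 151 151 153 155 153 147 140 143 148 148 149 150 148 153 150 150
 148 148 149 151 153 153 155 153 153 154 152 151 153 167 194 207 212 213
 214 212 214 214 214 212]
215 [212 210 201 183 161 152 153 147 141 144 147 150 148 147 150 150 151 151
 150 150 148 152 150 153 155 151 152 152 151 150 151 167 192 210 213 212
 214 213 213 214 213 213]
270 [205 207 206 193 171 157 154 154 156 170 195 207 210 212 213 213 213 212
 211 211 211 211 211 210 212 212 212 213 212 212 207 196 194 206 212 214
 214 212 214 214 213 213]
285 [212 211 211 200 177 160 153 152 154 168 186 203 211 213 213 214 214 214
 213 210 213 211 213 213 213 212 212 212 214 214 209 199 195 207 211 211
 212 213 212 212 214 214]
mid [0.6276 0.0421 0.107 ] [28.4 -4.2 89.1]
mid2 [0.6328 0.098  0.111 ] [-27.8  -3.7  85.1]
tube3 [0.6257 0.026  0.125 ] [44.5 -3.9 71.1]
tube4 [0.6329 0.1061 0.125 ] [-35.9  -3.   71.1]
pin [0.6404 0.177  0.106 ] [-107.2   -3.3   90.1]
hub [ 0.6221 -0.0207  0.11  ] [91.4 -5.1 86.1]
padL [0.6781 0.0636 0.196 ] [  1.8 -52.1  -0.1]
padR [0.5762 0.0743 0.196 ] [ 1.5 50.4  0.3]
```

Emit:
{"name": "servo_tool", "arguments": {"increments": [{"grip": 0, "x": 2, "y": -4, "z": 15, "roll": 0}, {"grip": 0, "x": 0, "y": 0, "z": 25, "roll": 0}, {"grip": 0.4, "x": 0, "y": 0, "z": 25, "roll": 0}, {"grip": 0.4, "x": 0, "y": 0, "z": 20, "roll": 0}, {"grip": 0.5, "x": 0, "y": 0, "z": 10, "roll": 0}]}}

```text
clock: 22.97
tcp_pos: [0.6279, 0.069, 0.1012]
orientation: [-0.001, -0.671, 0.742, 0.001]
wrist_force: [-0.3, -0.2, 0.2]
finger_gap: 0.0516
grip_force: 0.0
```

Emit:
{"name": "servo_tool", "arguments": {"increments": [{"grip": 0.5, "x": 0, "y": 0, "z": 4, "roll": 0}, {"grip": 0.5, "x": 0, "y": 0, "z": 0, "roll": 0}, {"grip": 0.5, "x": 0, "y": 0, "z": 0, "roll": 0}]}}

```text
clock: 23.22
tcp_pos: [0.6311, 0.0687, 0.1006]
orientation: [0.001, -0.671, 0.742, -0.001]
wrist_force: [0.5, 0.5, 0.5]
finger_gap: 0.043
grip_force: 0.0
```

```bash
python3 f.py; python3 -c "
from h import *
C,im=snap('wrist','w10.png'); g=im.mean(2).astype(int)
s=env.get_state();p0=s['tcp_pos'];M=R.from_quat(np.roll(s['orientation'],-1)).as_matrix()
for r in (150,200,240):print(r,list(g[r,270:345:3]))
print(proj(C,p0+M@[30,0,-10]),proj(C,p0+M@[20,0,-10]))
"
```

```text
[0.6316 0.0685 0.1005] [ 0.09  0.18 -0.09] [0.44 0.2  0.67] 23.4167
150 [np.int64(150), np.int64(153), np.int64(151), np.int64(151), np.int64(151), np.int64(153), np.int64(150), np.int64(145), np.int64(147), np.int64(151), np.int64(150), np.int64(152), np.int64(152), np.int64(154), np.int64(152), np.int64(153), np.int64(157), np.int64(158), np.int64(159), np.int64(155), np.int64(148), np.int64(142), np.int64(153), np.int64(150), np.int64(152)]
200 [np.int64(151), np.int64(153), np.int64(150), np.int64(151), np.int64(151), np.int64(149), np.int64(154), np.int64(152), np.int64(139), np.int64(154), np.int64(149), np.int64(150), np.int64(152), np.int64(150), np.int64(150), np.int64(153), np.int64(154), np.int64(155), np.int64(155), np.int64(155), np.int64(149), np.int64(149), np.int64(152), np.int64(153), np.int64(153)]
240 [np.int64(153), np.int64(140), np.int64(141), np.int64(140), np.int64(143), np.int64(142), np.int64(144), np.int64(140), np.int64(143), np.int64(141), np.int64(144), np.int64(141), np.int64(147), np.int64(145), np.int64(142), np.int64(145), np.int64(145), np.int64(143), np.int64(144), np.int64(140), np.int64(145), np.int64(149), np.int64(151), np.int64(157), np.int64(196)]
[310.6489211  728.49450521] [310.5848898  606.33745214]
```

Emit:
{"name": "servo_tool", "arguments": {"increments": [{"grip": 0.5, "x": 0, "y": 0, "z": 3.5, "roll": 0}, {"grip": 0.7, "x": 0, "y": 0, "z": 0, "roll": 0}, {"grip": 1, "x": 0, "y": 0, "z": 0, "roll": 0}, {"grip": 1, "x": 0, "y": 0, "z": 0, "roll": 0}, {"grip": 1, "x": 0, "y": 0, "z": 0, "roll": 0}], "grip_force": 45}}

```text
clock: 23.88
tcp_pos: [0.6307, 0.0685, 0.0955]
orientation: [0.0, -0.671, 0.742, 0.0]
wrist_force: [-0.5, -0.2, -0.3]
finger_gap: 0.0145
grip_force: 45.8
```

Emit:
{"name": "servo_tool", "arguments": {"increments": [{"grip": 1, "x": 0, "y": 0, "z": 0, "roll": 0}, {"grip": 1, "x": 0, "y": 0, "z": 0, "roll": 0}, {"grip": 1, "x": 0, "y": 0, "z": 0, "roll": 0}]}}

```text
clock: 24.13
tcp_pos: [0.6307, 0.0685, 0.0955]
orientation: [0.0, -0.671, 0.742, -0.0]
wrist_force: [0.2, -0.3, -1.5]
finger_gap: 0.0147
grip_force: 45.8
```

```bash
python3 f.py
```

```text
[0.6307 0.0685 0.0955] [ 0.43 -0.2   0.05] [0.4  0.41 0.48] 24.3333
```

Emit:
{"name": "servo_tool", "arguments": {"increments": [{"grip": 1, "x": 0, "y": 0, "z": -0.5, "roll": 0}, {"grip": 1, "x": -1.5, "y": 0, "z": -0.1, "roll": 0}, {"grip": 1, "x": -1.5, "y": 0, "z": -0.1, "roll": 0}, {"grip": 1, "x": 0, "y": 0, "z": 0, "roll": 0}]}}

```text
clock: 24.67
tcp_pos: [0.6308, 0.0719, 0.0961]
orientation: [-0.0, -0.671, 0.742, 0.0]
wrist_force: [0.9, -0.0, -1.9]
finger_gap: 0.0147
grip_force: 45.7
```

```bash
python3 f.py
```

```text
[0.6309 0.0716 0.0961] [-0.04  0.11 -1.27] [0.27 0.29 0.48] 24.8667
```

Emit:
{"name": "servo_tool", "arguments": {"increments": [{"grip": 1, "x": -1.5, "y": 0, "z": -0.1, "roll": 0}, {"grip": 1, "x": -1.5, "y": 0, "z": -0.1, "roll": 0}, {"grip": 1, "x": -1.5, "y": 0, "z": -0.1, "roll": 0}, {"grip": 1, "x": 0, "y": 0, "z": 0, "roll": 0}]}}

```text
clock: 25.2
tcp_pos: [0.6315, 0.0763, 0.0966]
orientation: [0.0, -0.671, 0.742, 0.0]
wrist_force: [0.1, 0.7, -1.9]
finger_gap: 0.0146
grip_force: 45.7
```

```bash
python3 f.py
```

```text
[0.6314 0.076  0.0965] [-0.23 -0.15 -1.59] [0.24 0.31 0.44] 25.4
```

Emit:
{"name": "servo_tool", "arguments": {"increments": [{"grip": 1, "x": -2, "y": 0, "z": -0.1, "roll": 0}, {"grip": 1, "x": -2.5, "y": 0, "z": -0.1, "roll": 0}, {"grip": 1, "x": -3, "y": 0, "z": -0.1, "roll": 0}, {"grip": 1, "x": -3, "y": 0, "z": -0.1, "roll": 0}, {"grip": 1, "x": 0, "y": 0, "z": 0, "roll": 0}]}}

```text
clock: 25.82
tcp_pos: [0.6323, 0.0846, 0.0969]
orientation: [-0.002, -0.67, 0.742, -0.001]
wrist_force: [-2.3, -8.8, -0.6]
finger_gap: 0.0146
grip_force: 45.8
```

Emit:
{"name": "servo_tool", "arguments": {"increments": [{"grip": 1, "x": 0, "y": 0, "z": -5, "roll": 0}, {"grip": 1, "x": 0, "y": 0, "z": -10, "roll": 0}, {"grip": 1, "x": 0, "y": 0, "z": -30, "roll": 0}, {"grip": 1, "x": 0, "y": 0, "z": -40, "roll": 0}, {"grip": 1, "x": 0, "y": 0, "z": -25, "roll": 0}]}}

```text
clock: 26.23
tcp_pos: [0.633, 0.0869, 0.21]
orientation: [0.001, -0.671, 0.742, -0.0]
wrist_force: [0.5, -0.6, -0.6]
finger_gap: 0.0147
grip_force: 45.5
```

```bash
python3 f.py; python3 -c "
from h import *
# tray: floor/rim fit from scene + side
for n in ('scene0.png','side0.png'):
    C,im=load(n); hsv=cv2.cvtColor(im,cv2.COLOR_BGR2HSV); m=((hsv[:,:,1]<40)&(hsv[:,:,2]>70)).astype(np.uint8)
    k=(232,217) if n[1]=='c' else (322,355)
    nl,l,st,_=cv2.connectedComponentsWithStats(cv2.morphologyEx(m,cv2.MORPH_CLOSE,np.ones((3,3)))); c=(l==l[k[1],k[0]]).astype(np.uint8)
    h=cv2.approxPolyDP(cv2.convexHull(cv2.findContours(c,0,2)[0][0]),5,True).reshape(-1,2)
    print(n,st[l[k[1],k[0]]],[(p.tolist(),onz(C,*p,.022)[:2].round(3).tolist()) for p in h])
"
```

```text
[0.633  0.0868 0.2077] [ 0.11  0.32 -0.56] [1.1  0.32 1.94] 26.4333
scene0.png [ 140  184  146   69 4263] [([140, 188], [0.508, -0.702]), ([212, 184], [0.394, -0.492]), ([285, 218], [0.449, -0.187]), ([253, 252], [0.616, -0.206]), ([182, 222], [0.591, -0.472]), ([142, 197], [0.543, -0.665])]
side0.png [ 282  301   86  109 7544] [([353, 302], [0.611, -0.212]), ([367, 384], [0.588, -0.475]), ([362, 408], [0.564, -0.533]), ([285, 405], [0.407, -0.501]), ([291, 302], [0.451, -0.185])]
```

Emit:
{"name": "servo_tool", "arguments": {"increments": [{"grip": 1, "x": 20, "y": 4, "z": 0, "roll": 0}, {"grip": 1, "x": 37, "y": 7.3, "z": 0, "roll": 0}, {"grip": 1, "x": 37, "y": 7.3, "z": 0, "roll": 0}, {"grip": 1, "x": 37, "y": 7.3, "z": 0, "roll": 0}, {"grip": 1, "x": 37, "y": 7.3, "z": 0, "roll": 0}]}}

```text
clock: 26.85
tcp_pos: [0.5807, -0.078, 0.2045]
orientation: [-0.001, -0.671, 0.741, 0.002]
wrist_force: [1.0, -0.1, -1.1]
finger_gap: 0.0149
grip_force: 45.4
```

Emit:
{"name": "servo_tool", "arguments": {"increments": [{"grip": 1, "x": 37, "y": 7.3, "z": 0, "roll": 0}, {"grip": 1, "x": 37, "y": 7.3, "z": 0, "roll": 0}, {"grip": 1, "x": 37, "y": 7.3, "z": 0, "roll": 0}, {"grip": 1, "x": 37, "y": 7.3, "z": 0, "roll": 0}, {"grip": 1, "x": 37, "y": 7.3, "z": 0, "roll": 0}]}}

```text
clock: 27.27
tcp_pos: [0.5259, -0.2585, 0.2046]
orientation: [-0.0, -0.671, 0.742, 0.002]
wrist_force: [0.1, -0.7, -0.7]
finger_gap: 0.0148
grip_force: 45.4
```

Emit:
{"name": "servo_tool", "arguments": {"increments": [{"grip": 1, "x": 37, "y": 7.3, "z": 0, "roll": 0}, {"grip": 1, "x": 37, "y": 7.3, "z": 0, "roll": 0}, {"grip": 1, "x": 22, "y": 3, "z": 0, "roll": 0}, {"grip": 1, "x": 0, "y": 0, "z": 0, "roll": 2.5}, {"grip": 1, "x": 0, "y": 0, "z": 0, "roll": 0}]}}

```text
clock: 27.68
tcp_pos: [0.4989, -0.3523, 0.2042]
orientation: [-0.0, -0.653, 0.758, 0.002]
wrist_force: [0.9, 0.8, -1.5]
finger_gap: 0.0144
grip_force: 45.4
```

```bash
python3 f.py;python3 -c "
from h import *
for n in ('wrist','scene','side'): C,im=snap(n,n+'11.png')
C,im=load('wrist11.png')
g=im.mean(2).astype(int)
s=env.get_state();print(s['orientation'],s['finger_gap'])
# tray rim in wrist view: bright rows/cols
for r in (60,150,250,330): 
    e=np.abs(np.diff(cv2.GaussianBlur(im,(5,5),0).mean(2)[r])); print(r,[(int(i),int(g[r,i-4]),int(g[r,min(i+4,639)])) for i in range(4,636) if e[i]>5 and e[i]==e[max(0,i-6):i+7].max()])
"
```

```text
[ 0.5004 -0.3503  0.2059] [ 0.36  0.36 -1.61] [0.16 0.28 0.27] 27.8833
[ 6.22485706e-05 -6.54979133e-01  7.55646945e-01  1.58059579e-04] 0.014732722545594518
60 [(191, 44, 233), (200, 235, 43), (209, 35, 141), (225, 126, 144), (247, 146, 206), (297, 213, 207), (394, 136, 185), (405, 202, 65)]
150 [(14, 228, 127), (43, 75, 196), (58, 198, 107), (78, 78, 50), (89, 50, 174), (100, 182, 95), (114, 82, 235), (130, 233, 102), (146, 60, 216), (166, 137, 49), (214, 45, 143), (225, 142, 121), (373, 150, 207), (386, 147, 193), (397, 207, 62)]
250 [(130, 89, 65), (220, 57, 210), (230, 207, 154), (256, 206, 158), (272, 147, 193), (280, 193, 145), (374, 144, 123), (387, 147, 50)]
330 [(79, 75, 225), (101, 227, 199), (114, 203, 224), (122, 224, 237), (136, 227, 202), (153, 209, 220), (162, 227, 83), (163, 228, 71), (225, 57, 208), (234, 205, 160), (253, 203, 61), (269, 62, 119), (270, 60, 118), (284, 117, 56), (292, 56, 160), (327, 160, 52), (335, 52, 117), (350, 115, 58), (371, 91, 203), (380, 206, 52)]
```

Over the tray, the bar is centred across it (tray columns about 214–397, gripper at 310). I'll lower it.

Emit:
{"name": "servo_tool", "arguments": {"increments": [{"grip": 1, "x": 0, "y": -2, "z": 25, "roll": 0}, {"grip": 1, "x": 0, "y": 0, "z": 40, "roll": 0}, {"grip": 1, "x": 0, "y": 0, "z": 40, "roll": 0}, {"grip": 1, "x": 0, "y": 0, "z": 35, "roll": 0}, {"grip": 1, "x": 0, "y": 0, "z": 20, "roll": 0}]}}

```text
clock: 28.45
tcp_pos: [0.5008, -0.3493, 0.0428]
orientation: [-0.0, -0.655, 0.756, 0.003]
wrist_force: [-1.1, 0.9, -1.9]
finger_gap: 0.0145
grip_force: 45.4
```

Emit:
{"name": "servo_tool", "arguments": {"increments": [{"grip": 1, "x": 0, "y": 0, "z": 10, "roll": 0}, {"grip": 1, "x": 0, "y": 0, "z": 5, "roll": 0}, {"grip": 1, "x": 0, "y": 0, "z": 0, "roll": 0}, {"grip": 1, "x": 0, "y": 0, "z": 0, "roll": 0}]}}

```text
clock: 28.78
tcp_pos: [0.5035, -0.3525, 0.0334]
orientation: [0.0, -0.654, 0.756, -0.001]
wrist_force: [0.0, -0.2, -2.0]
finger_gap: 0.0145
grip_force: 45.4
```

Emit:
{"name": "servo_tool", "arguments": {"increments": [{"grip": 1, "x": 0, "y": 0, "z": 8, "roll": 0}, {"grip": 1, "x": 0, "y": 0, "z": 6, "roll": 0}, {"grip": 1, "x": 0, "y": 0, "z": 4, "roll": 0}, {"grip": 1, "x": 0, "y": 0, "z": 2, "roll": 0}, {"grip": 1, "x": 0, "y": 0, "z": 0, "roll": 0}], "grip_force": 25}}

```text
clock: 29.2
tcp_pos: [0.502, -0.3515, 0.0113]
orientation: [-0.0, -0.654, 0.756, 0.001]
wrist_force: [0.3, 0.4, -1.0]
finger_gap: 0.0147
grip_force: 45.4
```

Emit:
{"name": "servo_tool", "arguments": {"increments": [{"grip": 1, "x": 0, "y": 0, "z": 1.5, "roll": 0}, {"grip": 1, "x": 0, "y": 0, "z": 1, "roll": 0}, {"grip": 1, "x": 0, "y": 0, "z": 0, "roll": 0}, {"grip": 1, "x": 0, "y": 0, "z": 0, "roll": 0}]}}

```text
clock: 29.53
tcp_pos: [0.5025, -0.3519, 0.0094]
orientation: [0.0, -0.654, 0.756, -0.0]
wrist_force: [0.3, -0.2, -1.4]
finger_gap: 0.0147
grip_force: 45.4
```

Emit:
{"name": "servo_tool", "arguments": {"increments": [{"grip": 1, "x": 0, "y": 0, "z": 1, "roll": 0}, {"grip": 1, "x": 0, "y": 0, "z": 0.5, "roll": 0}, {"grip": 1, "x": 0, "y": 0, "z": 0, "roll": 0}, {"grip": 1, "x": 0, "y": 0, "z": 0, "roll": 0}], "grip_force": 20}}

```text
clock: 29.87
tcp_pos: [0.5024, -0.3518, 0.0078]
orientation: [0.0, -0.654, 0.756, 0.0]
wrist_force: [-0.2, -0.9, -1.8]
finger_gap: 0.0146
grip_force: 45.4
```

Emit:
{"name": "servo_tool", "arguments": {"increments": [{"grip": 1, "x": 0, "y": 0, "z": 1, "roll": 0}, {"grip": 1, "x": 0, "y": 0, "z": 0, "roll": 0}, {"grip": 1, "x": 0, "y": 0, "z": 0, "roll": 0}]}}

```text
clock: 30.12
tcp_pos: [0.5024, -0.3518, 0.0068]
orientation: [0.0, -0.654, 0.756, 0.0]
wrist_force: [-0.3, -0.6, -2.0]
finger_gap: 0.0146
grip_force: 45.4
```

Emit:
{"name": "servo_tool", "arguments": {"increments": [{"grip": 1, "x": 0, "y": 0, "z": 0.7, "roll": 0}, {"grip": 1, "x": 0, "y": 0, "z": 0, "roll": 0}, {"grip": 1, "x": 0, "y": 0, "z": 0, "roll": 0}]}}

```text
clock: 30.37
tcp_pos: [0.5025, -0.3519, 0.0063]
orientation: [0.0, -0.654, 0.756, -0.0]
wrist_force: [-1.2, -1.2, 0.4]
finger_gap: 0.0149
grip_force: 45.6
```

Emit:
{"name": "servo_tool", "arguments": {"increments": [{"grip": 1, "x": 0, "y": 0, "z": 0.7, "roll": 0}, {"grip": 1, "x": 0, "y": 0, "z": 0, "roll": 0}, {"grip": 1, "x": 0, "y": 0, "z": 0, "roll": 0}]}}

```text
clock: 30.62
tcp_pos: [0.5025, -0.3519, 0.006]
orientation: [0.0, -0.654, 0.756, -0.0]
wrist_force: [-1.3, 0.2, 5.1]
finger_gap: 0.0146
grip_force: 46.2
```

```bash
python3 f.py
```

```text
[ 0.5025 -0.3519  0.006 ] [-1.6   0.66  5.33] [0.31 0.27 0.49] 30.8167
```

```bash
python3 -c "
from h import *
s=env.get_state();print(s['ft_torque'])"
```

```text
[0.33586298 0.37977793 0.04084052]
```

Emit:
{"name": "servo_tool", "arguments": {"increments": [{"grip": 1, "x": 0, "y": 0, "z": 0.6, "roll": 0}, {"grip": 1, "x": 0, "y": 0, "z": 0, "roll": 0}, {"grip": 1, "x": 0, "y": 0, "z": 0, "roll": 0}]}}

```text
clock: 31.07
tcp_pos: [0.5026, -0.3519, 0.0061]
orientation: [0.0, -0.654, 0.756, -0.0]
wrist_force: [-2.2, 2.9, 9.1]
finger_gap: 0.0148
grip_force: 46.8
```

```bash
python3 -c "
from h import *
s=env.get_state();print(s['ft_torque'],s['wrist_force'],s['tcp_pos'])"
```

```text
[0.57669499 0.5857147  0.02880689] [-2.24568583  2.94475906  9.14604107] [ 0.50255882 -0.35194175  0.00605636]
```

Emit:
{"name": "servo_tool", "arguments": {"increments": [{"grip": 1, "x": 0, "y": 0, "z": -0.8, "roll": 0}, {"grip": 0.75, "x": 0, "y": 0, "z": 0, "roll": 0}, {"grip": 0.7, "x": 0, "y": 0, "z": 0, "roll": 0}, {"grip": 0.6, "x": 0, "y": 0, "z": 0, "roll": 0}, {"grip": 0.5, "x": 0, "y": 0, "z": 0, "roll": 0}]}}

```text
clock: 31.48
tcp_pos: [0.5024, -0.3517, 0.0053]
orientation: [0.0, -0.654, 0.756, 0.0]
wrist_force: [-0.4, -0.1, 0.7]
finger_gap: 0.0424
grip_force: 0.0
```

Emit:
{"name": "servo_tool", "arguments": {"increments": [{"grip": 0.4, "x": 0, "y": 0, "z": 0, "roll": 0}, {"grip": 0.4, "x": 0, "y": 0, "z": 0, "roll": 0}, {"grip": 0.4, "x": 0, "y": 0, "z": -10, "roll": 0}, {"grip": 0.4, "x": 0, "y": 0, "z": -25, "roll": 0}, {"grip": 0.2, "x": 0, "y": 0, "z": -40, "roll": 0}]}}

```text
clock: 31.9
tcp_pos: [0.5, -0.3497, 0.078]
orientation: [-0.0, -0.654, 0.756, 0.004]
wrist_force: [1.0, -0.7, -0.4]
finger_gap: 0.0619
grip_force: 0.0
```

Emit:
{"name": "servo_tool", "arguments": {"increments": [{"grip": 0, "x": 0, "y": 0, "z": -40, "roll": 0}, {"grip": 0, "x": 0, "y": 0, "z": -40, "roll": 0}, {"grip": 0, "x": 0, "y": 0, "z": -40, "roll": 0}, {"grip": 0, "x": 0, "y": 0, "z": 0, "roll": 0}, {"grip": 0, "x": 0, "y": 0, "z": 0, "roll": 0}]}}

```text
clock: 32.32
tcp_pos: [0.504, -0.3532, 0.2051]
orientation: [0.0, -0.654, 0.756, -0.004]
wrist_force: [0.5, 0.1, -0.4]
finger_gap: 0.0854
grip_force: 0.0
```

```bash
python3 -c "
from h import *
s=env.get_state();print(s['clock'],s['tcp_pos'],s['wrist_force'])
for n in ('wrist','scene','side'): C,im=snap(n,n+'12.png')
# numeric check: fork still on the bench / bar in the tray, changed pixels vs the start
for n in ('scene','side'):
    C,a=load(n+'0.png');_,b=load(n+'12.png')
    d=(np.abs(a.astype(int)-b).max(2)>45).astype(np.uint8); d=cv2.morphologyEx(d,cv2.MORPH_CLOSE,np.ones((5,5)))
    k,l,st,ce=cv2.connectedComponentsWithStats(d)
    for i in range(1,k):
        if st[i,4]>15: print(n,st[i],onz(C,*ce[i],.01)[:2].round(3))
C,im=load('wrist12.png'); g=im.mean(2).astype(int)
for r in range(30,400,30): print(r,list(map(int,g[r,200:420:6])))
"
```

```text
32.3167 [ 0.50397786 -0.35319819  0.20506252] [ 0.51678109  0.14167554 -0.41542824]
scene [ 165    0   60  109 2688] [-0.435 -1.128]
scene [215   0   9  22  98] [-1.101 -1.425]
scene [364   0  32  74 916] [-1.095 -0.391]
scene [ 359    0   65  127 1227] [-0.543 -0.142]
scene [613   0  20  15 201] [-2.13   0.838]
scene [435   4  36  65 957] [-1.323 -0.056]
scene [633  64   7  16  58] [-1.148  0.88 ]
scene [ 557   68   74   71 1632] [-0.678  0.697]
scene [ 406   83   48   89 1795] [-0.27   0.094]
scene [199 110  25   9 102] [-0.01  -0.765]
scene [357 147   6   6  18] [-0.015 -0.108]
scene [553 146   7  12  27] [-0.296  0.57 ]
scene [588 159   8  12  29] [-0.259  0.692]
scene [209 162   4  11  30] [ 0.301 -0.562]
scene [ 181  196   86   36 1527] [ 0.491 -0.366]
scene [ 308  220   74   63 1189] [0.516 0.058]
scene [526 222  26  19 192] [0.19  0.544]
scene [304 271  67  32 474] [0.632 0.057]
side [  0   0   7  59 276] [-1.625  3.578]
side [  76    0  269  113 7025] [0.204 2.859]
side [37 11 22  7 62] [-1.483  4.36 ]
side [64 13 14  4 22] [-1.239  4.245]
side [   9   21   69  209 6273] [-0
[... 2071 characters left out ...]
146, 116, 145, 103, 57, 46, 41, 50]
300 [63, 60, 63, 62, 68, 188, 201, 169, 205, 209, 205, 209, 208, 206, 205, 207, 212, 207, 207, 204, 211, 214, 210, 209, 209, 207, 209, 207, 208, 194, 168, 188, 64, 57, 51, 40, 43]
330 [51, 48, 59, 59, 64, 95, 206, 131, 205, 206, 204, 206, 208, 205, 204, 206, 208, 207, 207, 207, 210, 209, 208, 210, 205, 208, 206, 207, 206, 130, 198, 171, 63, 60, 56, 55, 46]
360 [44, 51, 51, 49, 52, 50, 55, 59, 59, 59, 63, 67, 63, 67, 66, 63, 71, 67, 69, 64, 64, 65, 61, 63, 61, 65, 66, 66, 65, 64, 59, 55, 52, 53, 50, 45, 46]
390 [39, 48, 41, 44, 43, 45, 46, 47, 47, 50, 46, 49, 51, 51, 47, 52, 54, 53, 49, 48, 52, 54, 51, 50, 52, 50, 48, 50, 50, 52, 42, 44, 45, 39, 41, 46, 39]
```

```bash
python3 -c "
from h import *
print(env.hand_in())"
```

```text
the job is handed in; nothing more can be done
None
```

The job is handed in after about 32 s on the clock: the key is back on the bench and the clip bar lies in the steel tray, with tubes up as far as the last wrist image's pixel values show. The push on the pin stayed at about 9 N, but while drawing the tang out the collar met the lug and pressed it with about 9 N, just under the 9.2 N stop.

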